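Load the bead caddy and screw on its carry knob

TASK

Some bead bottles have toppled over on the table: stand every one of them upright, stopper up, in the wooden caddy's tray. Once they all stand there, set the red carry knob on the caddy's brass post, turn it backwards (anticlockwise from above) until the thread drops into place, then screw it clockwise fully home and let go. Leave the bead boxes and bangles where they are.

Things in the scene. Friction and masses are not known exactly. Their poses are not given: they have to be found in the camera images.
- caddy: wooden tray 130 (x) x 376 (y) x 22 mm high with a low rim 8 mm thick all round, heavy, does not move. Its floor is 10 mm above the table, the space inside the rim is 114 x 360 mm, empty but for the brass post in the middle: two places for bottles on each side of it. Origin: centre of its underside; x across the tray, y along it
- post: brass post fixed upright in the middle of the caddy, turned by any angle. Foot 60 mm across, 6 mm high; column 40 mm across; its top is 130 mm above its origin, a cone from 24 mm across at the tip to 40 mm across 10 mm lower; just below is the outside thread, 52 mm across. Right-hand thread, three starts 120 degrees apart, not marked. Origin: on the axis, on the tray's floor
- post_top (a point): tip of the post, on its axis. A knob set on at a chance angle rests with its lugs on the thread's top, its origin 111 to 119 mm above the post's; clockwise it then meets a stop. Turned anticlockwise, by up to 120 degrees, it climbs up to 5 mm and then drops about 12 mm at a thread start: origin 103 to 107 mm above the post's. If it stays tilted, one lug has not dropped yet
- knob: red carry knob: a cap 64 mm across, 38 mm high, open below (56 mm bore), with a bar grip on top 54 mm long (along its x), 16 mm wide (along its y), 28 mm high; 66 mm overall, about 120 g; stands opening down. Three lugs inside the skirt engage the post's thread. Origin: centre of its open underside; z up. Fully home on the post, its origin is 99 to 100 mm above the post's origin
- knob_bar (a point): on the knob's axis 60 mm above its origin, in the bar (which spans 38 to 66 mm): where to grip, fingers closing along the knob's y. Once it has dropped in, the knob turns clockwise about 70 degrees and 4 to 7 mm down to a firm stop. It turns easily: guided loosely by the bar, its own weight makes it drop and follow the thread. Jammed askew, it lifts off and can be set on again
- bottle_A: clear square bead bottle full of violet beads, 42 x 42 x 92 mm body with a round white stopper (32 mm across, 18 mm high) on top, 110 mm overall, 180 g; lies on one of its flat sides. May be absent. Origin: centre of its base (the end without the stopper); its z axis runs from the base to the stopper
- bottle_B: clear square bead bottle full of blue beads, 42 x 42 x 92 mm body with a round white stopper (32 mm across, 18 mm high) on top, 110 mm overall, 180 g; lies on one of its flat sides. May be absent. Origin: centre of its base (the end without the stopper); its z axis runs from the base to the stopper
- bottle_C: clear square bead bottle full of amber beads, 42 x 42 x 92 mm body with a round white stopper (32 mm across, 18 mm high) on top, 110 mm overall, 180 g; lies on one of its flat sides. May be absent. Origin: centre of its base (the end without the stopper); its z axis runs from the base to the stopper
- bottle_D: clear square bead bottle full of green beads, 42 x 42 x 92 mm body with a round white stopper (32 mm across, 18 mm high) on top, 110 mm overall, 180 g; lies on one of its flat sides. May be absent. Origin: centre of its base (the end without the stopper); its z axis runs from the base to the stopper
- box_1: closed clear box of beads, 76 x 76 x 26 mm, a bystander; origin at the centre of its underside
- box_2: closed clear box of beads, 76 x 76 x 26 mm, a bystander; origin at the centre of its underside
- box_3: closed clear box of beads, 76 x 76 x 26 mm, a bystander; origin at the centre of its underside
- box_4: closed clear box of beads, 76 x 76 x 26 mm, a bystander; origin at the centre of its underside
- bangle_1: brown bead bangle lying flat, 74 mm across, 15 mm high, a bystander; origin at the centre of its underside
- bangle_2: violet bead bangle lying flat, 74 mm across, 15 mm high, a bystander; origin at the centre of its underside
There are look-alikes about, which are no part of the job. What is meant by the knob is not black, and is the larger of those in its own colour. What is shaped like the bottle_A but black is not meant.

How it is judged:
On the way, in this order (a step that is already met when the one before it is completed fails the run):
1. every bottle that is there stands upright in the caddy's tray (angle between each of bottle_A, bottle_B, bottle_C, bottle_D's own z axis and vertical below 0.12 rad and x of bottle_A in the frame of caddy between -0.045 and 0.045 m and y of bottle_A in the frame of caddy between -0.168 and 0.168 m and z of bottle_A in the frame of caddy between 0.006 and 0.016 m and linear speed of each of bottle_A, bottle_B, bottle_C, bottle_D below 0.03 m/s and x of bottle_B in the frame of caddy between -0.045 and 0.045 m and y of bottle_B in the frame of caddy between -0.168 and 0.168 m and z of bottle_B in the frame of caddy between 0.006 and 0.016 m and x of bottle_C in the frame of caddy between -0.045 and 0.045 m and y of bottle_C in the frame of caddy between -0.168 and 0.168 m and z of bottle_C in the frame of caddy between 0.006 and 0.016 m and x of bottle_D in the frame of caddy between -0.045 and 0.045 m and y of bottle_D in the frame of caddy between -0.168 and 0.168 m and z of bottle_D in the frame of caddy between 0.006 and 0.016 m), for 0.3 s.
2. the knob has dropped into the thread on the post (z of knob in the frame of post between 0.0935 and 0.1095 m and horizontal distance between knob and post below 0.006 m and angle between knob's own z axis and vertical below 0.12 rad).
3. the knob is screwed fully home (z of knob in the frame of post between 0.0935 and 0.1017 m and horizontal distance between knob and post below 0.006 m and angle between knob's own z axis and vertical below 0.12 rad), for 0.2 s.
At the end, for the whole second after the job is handed in: every bottle that is there stands upright, stopper up (within 7 degrees), on the tray's floor inside the rim, at rest; the knob is screwed home on the post (within about 2 mm of its lowest height, within 7 degrees of level) (all of step 1 and all of step 3); the robot touches nothing.
It fails at once if a bead box or bangle is pushed more than 5 cm from its place (distance of any of box_1, box_2, box_3, box_4, bangle_1, bangle_2 from where it was at the start of the episode above 0.05 m).
Of bottle_A, bottle_B, bottle_C, bottle_D only 3 to 4 are there at a start; the rules pass over those that are not, and their reading is None.
At some moment in a run one of knob may be knocked a few centimetres aside while the robot is not near it.
Once in a run the grip may slacken for a moment while it holds something.
It also fails if it takes over 208 s, if anything falls off the work surface, if the arm or the gripper's body presses on something with over 40 N, if the wrist force passes 120 N, or if a joint passes its speed limit or range.

ROBOT

A 6-joint arm with a two-finger parallel gripper is mounted at the origin on the work surface. World frame = base frame: x ahead of the robot, y to its left, z up, the work surface at z = 0. Lengths are in m, angles in rad, forces in N, time in s.
With the tool pointing down it reaches from about 0.25 to 0.775 m from the base axis. Payload 4 kg.
Tool frame: the origin (TCP) lies at the centre of the arm's flange, where the gripper is bolted on; the fingertips stand 199 mm ahead of it and the grasp point (between the pads) lies 180 mm ahead of it (robot.tcp_to_tips is the z of the fingertips in the tool frame, in m); z points along the fingers, y is the line along which they close (so a half turn about z gives the same grasp; the last joint's range is limited). The gripper opens to 94 mm and grips with 3 to 60 N. Pads are 16 mm wide; open, the fingers measure 119 mm over their backs; the gripper's body (75 mm by 177 mm) begins 78 mm behind the grasp point.
Start: joints at [1.073, 0.087, 1.371, -0, 1.684, -0.103], TCP at [0.212, 0.508, 0.405] pointing down, gripper open.
Joint ranges: [-3.1, 3.1], [-0.76, 2.03], [0.27, 2.55], [-1.08, 4.22], [0.17, 2.65], [-2.57, 2.57]. Speed limits (rad/s): [2.79, 2.79, 3.14, 3.14, 3.14, 3.14].

INTERFACE

Orientations are given as [roll, pitch, yaw] about the fixed x, y, z axes, in that order (R = Rz(yaw) Ry(pitch) Rx(roll)).
In Python, from bench import robot gives the robot as it stands.
- The arm moves only by the tool play_rows, never from a script. Its arguments are lists of equal length, an entry for each row: "translation": the shift along the tool's x, y, z scaled (see below), a list of three; "twist": the turn, a rotation vector about the tool's x, y, z scaled (see below), a list of three; "gripper": the opening, from -1 (shut) to 1 (fully open). A call has 1 to 8 rows; each row shifts and turns the commanded pose from where the row before left it, along the tool's axes as they then stand; what a row does not reach is not made up. The controller multiplies each number of a shift by 0.04 m and each number of a turn by 0.1 rad. A row lasts 1/10 s, in which the tool goes at most 50 mm and 8.59 degrees, less where a joint would pass 70% of its speed; a pose out of reach is approached as far as the arm can. A call with a number of a shift or a turn outside -1 to 1 is refused whole. A call with a gripper value outside its range is refused whole. The fingers move at their own pace and stop on an object; the grip force is fixed at half the most. Time passes only in rows, so rows that do not move let the fingers close. It gives the time, the measured TCP pose, the force, the opening and the grip force at its end, in the units of the state.
- robot.get_obs(): the state, without advancing time (a new reading comes with each control period).
- robot.snapshot(name): name is "scene" or "side" or "wrist"; returns the picture (400x640x3 uint8, red, green, blue); there is no depth.
- robot.camera_model(name): a dict with "camera_matrix" (3x3 intrinsics, pixels), "k1" (the pictures are not rectified: a ray, as slopes to the right and down, at radius r is drawn at 1 + k1 r^2 times it, then the intrinsics apply), "rvec" (rotation vector, rad) and "tvec" (3), from world to camera coordinates, as OpenCV has them. Camera axes: x right, y down, z forward; pixel columns grow to the right and rows downward; lengths in m; the calibration is good to about 2 mm. A picture is of the moment at which its call begins: read the wrist's pose just before it. camera_model takes no time and is no camera call; for the wrist camera it gives the pose at the moment of the call.
- robot.close_job(): hands the job in; it is judged then, once.
Trained networks look in the newest picture that a camera, given by its name, has taken for a name from the list of things; names that differ only in an ending like _2 or _b are one class to them, and where a whole thing is asked for, a point or a joint stands for the part that bears it (a point fixed in the world has none). Each returns a list of dicts, best first, with "score" (0 to 1); they miss things now and then, are a little off and sometimes report something else, mostly with a low value. They report only what shows in the picture. A call takes as long as a camera call. They do not tell look-alikes from the thing itself.
- robot.recognise(name, camera): "centre" ([x, y, z] in m, in world coordinates, good to about 4 mm: the middle of the surface that is visible of it).
- robot.spot_point(name, camera): "centre" ([x, y, z] in m, in world coordinates, good to about 4 mm: a listed point, or the origin of a listed thing).
The state is a dict: "time": time; "joint_positions": joint angles; "qvel": joint speeds; "joint_torque": joint torques, N m; "tool_pos": TCP position; "ee_rot": TCP orientation; "wrist_force": force on the tool from outside, world axes, zero at the start; "wrist_torque": the same for the moment, N m; "width": finger opening in m; "finger_force": force on a finger pad.
Only numpy, scipy, OpenCV 4.12 (cv2) and the standard library are available. Lean on these libraries where they do the work, as an engineer would, in place of code of your own. Each camera call takes 0.05 s, during which the arm holds its last target. There are 200 camera calls.

## Working session

There is one attempt and no reset: what is moved stays moved. The work goes in short steps, Python scripts to look and compute and a tool call to move; the robot and the scene stay as the last step left them, time stands still between calls to the robot, and variables do not carry over. Pictures are saved under pics/ and viewed, at most 17 in all, crops included, and the job is handed in when it is done.

Besides the shell and the picture viewer there is one more tool, called after "Emit:" as name(argument=value, ...), one argument or row to a line, values as JSON. play_rows: Moves the arm, as the interface text tells. Its arguments: {"type":"object","properties":{"translation":{"type":"array","items":{"type":"array","items":{"type":"number","minimum":-1,"maximum":1}}},"twist":{"type":"array","items":{"type":"array","items":{"type":"number","minimum":-1,"maximum":1}}},"gripper":{"type":"array","items":{"type":"number"}}},"required":["translation","twist","gripper"]}

```bash
mkdir -p pics; ls
cat > h.py <<'E'
import numpy as np, cv2
from scipy.spatial.transform import Rotation as R
from bench import robot
def save(cam,fn):
    im=robot.snapshot(cam); cv2.imwrite('pics/'+fn,im[:,:,::-1]); return im
def proj(cam,P,m=None):
    m=m or robot.camera_model(cam); K=np.array(m['camera_matrix']); Rm=cv2.Rodrigues(np.array(m['rvec'],float))[0]
    p=Rm@np.array(P)+np.array(m['tvec']).ravel(); x=p[:2]/p[2]; x=x*(1+m['k1']*(x@x)); return K[:2,:2]@x+K[:2,2]
def ray(cam,uv,m=None):
    m=m or robot.camera_model(cam); K=np.array(m['camera_matrix']); Rm=cv2.Rodrigues(np.array(m['rvec'],float))[0]
    d=np.linalg.inv(K)@[uv[0],uv[1],1]; x=d[:2].copy()
    for _ in range(20): x=d[:2]/(1+m['k1']*(x@x))
    return -Rm.T@np.array(m['tvec']).ravel(), Rm.T@np.array([x[0],x[1],1])
def onz(cam,uv,z,m=None):
    o,d=ray(cam,uv,m); return o+d*(z-o[2])/d[2]
E
python3 - <<'E'
from h import *
a=save('scene','a.png'); b=save('side','b.png')
for n in ['caddy','post','post_top','knob','knob_bar','bottle_A','bottle_B','bottle_C','bottle_D','box_1','bangle_1']:
  for c in ['scene','side']:
    for f in ['recognise','spot_point']:
      if n in('box_1','bangle_1') and c=='side': continue
      for d in getattr(robot,f)(n,c): print(n,c,f[:3],np.round(d['centre'],3),round(d['score'],2),np.round(proj(c,d['centre'])))
o=robot.get_obs(); print(o['time'],o['tool_pos'],o['ee_rot'],o['width'])
E
```

```text
pics
caddy scene rec [0.64  0.067 0.006] 0.75 [286. 272.]
caddy scene rec [ 0.439 -0.414  0.011] 0.17 [266. 167.]
caddy scene spo [0.633 0.016 0.01 ] 0.74 [279. 260.]
caddy scene spo [ 0.631  0.016 -0.001] 0.64 [280. 262.]
caddy side rec [ 0.625 -0.026  0.012] 0.98 [370. 203.]
caddy side rec [ 0.399 -0.228  0.038] 0.56 [374. 277.]
caddy side spo [0.636 0.015 0.004] 0.87 [361. 197.]
caddy side spo [ 0.493 -0.339  0.017] 0.5 [437. 287.]
post scene rec [0.433 0.416 0.013] 0.71 [425. 320.]
post scene rec [0.643 0.029 0.079] 0.62 [277. 246.]
post scene spo [0.632 0.016 0.009] 0.66 [279. 260.]
post side rec [0.619 0.001 0.081] 0.84 [363. 180.]
post side rec [0.36  0.026 0.027] 0.74 [288. 235.]
post side spo [0.631 0.014 0.011] 0.9 [361. 196.]
post_top scene rec [0.639 0.031 0.082] 0.78 [279. 245.]
post_top scene spo [0.632 0.014 0.137] 0.63 [276. 226.]
post_top side rec [0.62  0.002 0.08 ] 0.85 [363. 180.]
post_top side spo [0.633 0.013 0.143] 0.69 [364. 158.]
knob scene rec [ 0.499 -0.063  0.037] 0.88 [303. 221.]
knob scene rec [0.483 0.057 0.038] 0.81 [330. 241.]
knob scene rec [0.403 0.
[... 3194 characters left out ...]
0.714 0.349 0.03 ] 0.73 [319. 349.]
box_1 scene rec [ 0.368 -0.06   0.027] 0.65 [339. 209.]
box_1 scene rec [0.379 0.05  0.028] 0.59 [357. 229.]
box_1 scene spo [0.712 0.343 0.003] 0.91 [319. 354.]
box_1 scene spo [0.372 0.044 0.004] 0.86 [357. 233.]
box_1 scene spo [ 0.36  -0.073  0.003] 0.62 [338. 211.]
box_1 scene spo [ 0.708 -0.314  0.002] 0.58 [209. 210.]
bangle_1 scene rec [0.433 0.417 0.012] 0.94 [425. 321.]
bangle_1 scene spo [0.635 0.014 0.139] 0.74 [276. 226.]
bangle_1 scene spo [ 0.438 -0.424 -0.001] 0.59 [265. 168.]
bangle_1 scene spo [ 0.426  0.416 -0.   ] 0.56 [426. 322.]
2.1 [0.21153542 0.50769303 0.40471004] [ 3.14147805e+00 -6.32893529e-06  2.74677386e+00] 0.0936940485637507
```

Run:
```python
import cv2
a=cv2.imread('pics/a.png')[120:370,160:460]; cv2.imwrite('pics/a2.png',cv2.resize(a,(720,600),interpolation=cv2.INTER_CUBIC))
a=cv2.imread('pics/b.png')[130:400,220:490]; cv2.imwrite('pics/b2.png',cv2.resize(a,(600,600),interpolation=cv2.INTER_CUBIC))
```

```text
(no output)
```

View pics/a2.png

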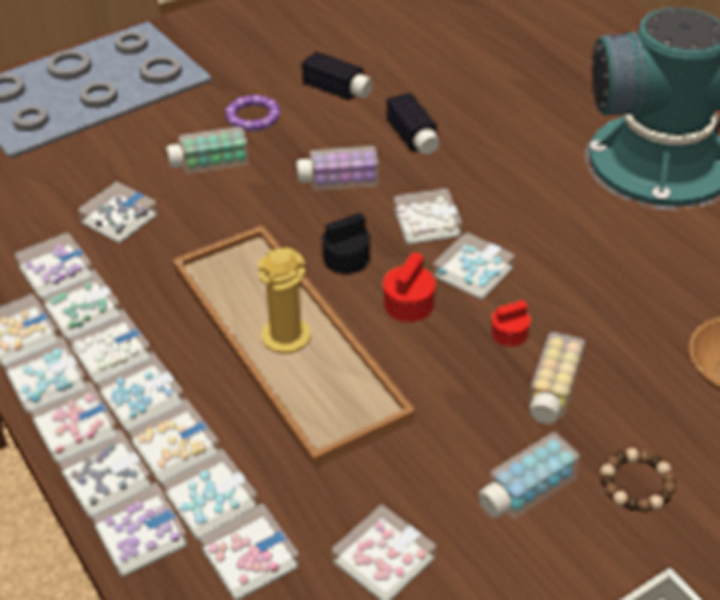

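View pics/b2.png

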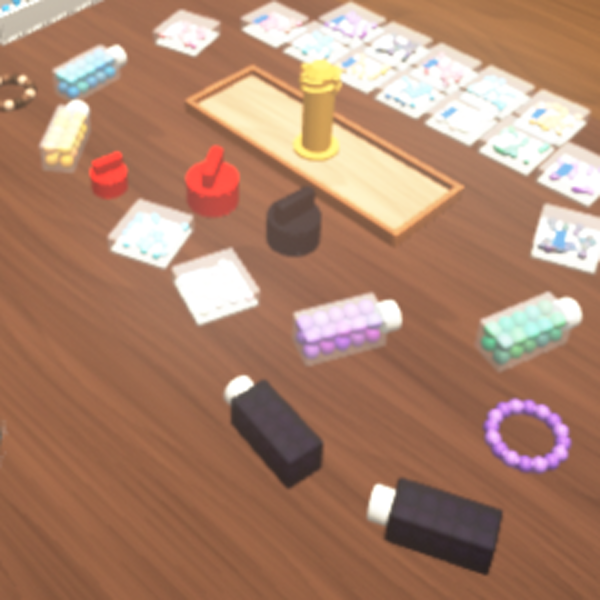

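The four bottles show at: A violet crop a2 (340,165), B blue (535,475), C amber (558,370), D green (212,147). The black bottles at (335,75) and (412,122) are decoys. There are three knob candidates: black (346,245), small red (510,322) and large red (409,290). The large red one at full px (331,241) is the match, because it is red and the larger of the two reds.

```bash
cat >> h.py <<'E'
def pose(): 
    o=robot.get_obs(); return np.array(o['tool_pos']),R.from_euler('xyz',o['ee_rot']).as_matrix(),o
def mk(z,x):
    z=np.array(z,float);z/=np.linalg.norm(z); x=np.array(x,float); x-=z*(x@z); x/=np.linalg.norm(x)
    return np.column_stack([x,np.cross(z,x),z])
def plan(wps,start=None,rate=0.9,mult=1):
    """wps: list of (grasp point, R, grip, extra rows). prints rows in chunks of 8"""
    if start is None: p,Rm,o=pose()
    else: p,Rm=start
    rows=[]
    for G,Rt,g,hold in wps:
        G=np.array(G,float); Rt=Rm if Rt is None else Rt
        G0=p+.18*Rm[:,2]; rv=R.from_matrix(Rm.T@Rt).as_rotvec(); R0=Rm.copy()
        n=1
        while n<200:
            ok=True; path=[]
            for i in range(n+1):
                s=i/n; Ri=R0@R.from_rotvec(rv*s).as_matrix(); path.append((G0+(G-G0)*s-.18*Ri[:,2],Ri))
            n_ok=all(np.abs(path[i][1].T@(path[i+1][0]-path[i][0])/.04).max()<=rate for i in range(n)) and np.abs(rv/n/.1).max()<=rate
            if n_ok: break
            n+=1
        for i in range(1,n+1):
            t=np.round(Rm.T@(path[i][0]-p)/.04,2); w=np.round(R.from_matrix(Rm.T@path[i][1]).as_rotvec()/.1,2)
            t=np.clip(t,-1,1);w=np.clip(w,-1,1)
            p=p+Rm@t*.04; Rm=Rm@R.from_rotvec(w*.1).as_matrix(); rows.append((t.tolist(),w.tolist(),g))
        rows+=[([0,0,0],[0,0,0],g)]*hold
    for k in range(0,len(rows),8):
        c=rows[k:k+8]; f=lambda L:str(L).replace(' ','').replace('.0,',',').replace('.0]',']').replace('-0,','0,').replace('-0]','0]')
        print('T',f([r[0] for r in c]));print('W',f([r[1] for r in c]));print('G',f([r[2] for r in c]))
    return p,Rm
E
python3 - <<'E'
from h import *
for u in [(182,262),(262,232),(410,408),(318,455)]:
    print(onz('scene',(160+u[0]/2.4,120+u[1]/2.4),.022))
m=robot.camera_model('wrist'); p,Rm,o=pose(); Rc=cv2.Rodrigues(np.array(m['rvec'],float))[0]; c=-Rc.T@np.array(m['tvec']).ravel()
print(Rm.T@(c-p),Rm.T@Rc.T, m['camera_matrix'])
print('view C')
d=mk([0,0,-1],[-1,-.2,0])
plan([([.45,.28,.30],d,1,0)])
E
```

```text
[ 0.68356667 -0.1601345   0.022     ]
[ 0.5693826  -0.15473755  0.022     ]
[0.58026902 0.20355373 0.022     ]
[0.70115029 0.20353184 0.022     ]
[0.0757304  0.00028382 0.01966297] [[ 4.13678232e-04 -9.64797360e-01 -2.62994072e-01]
 [ 9.99999909e-01  4.25414551e-04  1.23172330e-05]
 [ 9.99978713e-05 -2.62994054e-01  9.64797449e-01]] [[322.47460323   0.         316.81205289]
 [  0.         322.47460323 200.26766151]
 [  0.           0.           1.        ]]
view C
T [[-0.85,-0.33,-0.21],[-0.84,-0.38,-0.21],[-0.8,-0.44,-0.21],[-0.77,-0.49,-0.21],[-0.74,-0.54,-0.21],[-0.71,-0.59,-0.21],[-0.66,-0.63,-0.2],[-0.62,-0.68,-0.21]]
W [[0,0,-0.66],[0,0,-0.66],[0,0,-0.65],[0,0,-0.66],[0,0,-0.66],[0,0,-0.66],[0,0,-0.66],[0,0,-0.65]]
G [1,1,1,1,1,1,1,1]
T [[-0.57,-0.71,-0.21]]
W [[0,0,-0.66]]
G [1]
```

Emit:
play_rows(
  translation=[
    [-0.85,-0.33,-0.21],
    [-0.84,-0.38,-0.21],
    [-0.8,-0.44,-0.21],
    [-0.77,-0.49,-0.21],
    [-0.74,-0.54,-0.21],
    [-0.71,-0.59,-0.21],
    [-0.66,-0.63,-0.2],
    [-0.62,-0.68,-0.21],
  ],
  twist=[
    [0,0,-0.66],
    [0,0,-0.66],
    [0,0,-0.65],
    [0,0,-0.66],
    [0,0,-0.66],
    [0,0,-0.66],
    [0,0,-0.66],
    [0,0,-0.65],
  ],
  gripper=[1,1,1,1,1,1,1,1],
)

```text
time: 2.9
tool_pos: [0.4245, 0.304, 0.4719]
ee_rot: [3.141, 0.0, -3.008]
wrist_force: [0.2, 0.1, -0.3]
width: 0.0937
finger_force: 0.0
```

Emit:
play_rows(
  translation=[
    [-0.57,-0.71,-0.21],
    [0,0,0],
    [0,0,0],
  ],
  twist=[
    [0,0,-0.66],
    [0,0,0],
    [0,0,0],
  ],
  gripper=[1,1,1],
)

```text
time: 3.2
tool_pos: [0.4503, 0.2796, 0.4799]
ee_rot: [3.141, -0.0, -2.947]
wrist_force: [-0.3, 0.7, 0.3]
width: 0.0944
finger_force: 0.0
```

Run:
```python
from h import *
p,Rm,o=pose(); print(p+.18*Rm[:,2],o['joint_positions'],o['time'])
np.save('m1.npy',[robot.camera_model('wrist')],allow_pickle=True)
save('wrist','w1.png')
for n in ['bottle_B','bottle_C','knob','knob_bar','caddy','post_top']:
    for d in robot.spot_point(n,'wrist'): print(n,np.round(d['centre'],3),round(d['score'],2),np.round(proj('wrist',d['centre'])))
```

```text
[0.45027717 0.27972867 0.29986144] [ 4.48461800e-01  4.03277186e-02  1.27265355e+00  7.38203751e-04
  1.82867939e+00 -1.31708065e+00] 3.2
bottle_B [0.48  0.348 0.02 ] 0.65 [359. 200.]
bottle_C [0.368 0.22  0.021] 0.75 [283. 101.]
knob [ 0.486 -0.076  0.004] 0.95 [ 71. 146.]
knob [0.395 0.157 0.001] 0.68 [237. 112.]
knob [0.475 0.043 0.002] 0.59 [151. 153.]
knob_bar [0.4   0.155 0.043] 0.88 [227. 116.]
knob_bar [ 0.492 -0.073  0.058] 0.77 [ 44. 155.]
knob_bar [0.472 0.04  0.063] 0.7 [125. 156.]
caddy [0.629 0.019 0.003] 0.86 [130. 247.]
caddy [0.634 0.016 0.009] 0.4 [126. 251.]
```

View pics/w1.png

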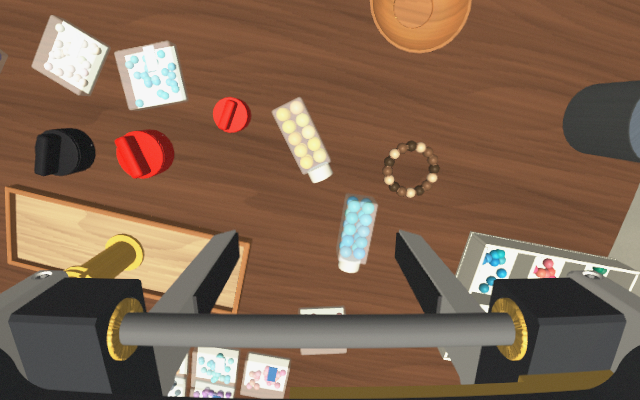

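The picture shows B (blue) around (355,230), C (amber) around (300,135), and both reds, large at (145,152) and small at (231,113). All the boxes and bangles are clear of the bottles.

```bash
cat >> h.py <<'E'
def axis(im,roi,m,thr=150,z=.035,dbg=None,cam='wrist'):
    """im RGB; roi (u0,v0,u1,v1): axis of bright elongated blob"""
    u0,v0,u1,v1=roi; s=im[v0:v1,u0:u1].astype(int); g=cv2.inRange(s[:,:,1:3].max(2).astype(np.uint8),thr,255)
    g=cv2.morphologyEx(g,cv2.MORPH_CLOSE,np.ones((7,7)))
    n,l,st,_=cv2.connectedComponentsWithStats(g); k=1+np.argmax(st[1:,4]); v,u=np.nonzero(l==k)
    P=np.array([onz(cam,(a+u0,b+v0),z,m)[:2] for a,b in zip(u,v)],np.float32)
    c,(w,h),_=cv2.minAreaRect(P); mu=P.mean(0); e=np.linalg.svd(P-mu,full_matrices=False)[2][0]
    bx=cv2.boxPoints(cv2.minAreaRect(P)); L=max([bx[1]-bx[0],bx[2]-bx[1]],key=np.linalg.norm); L/=np.linalg.norm(L)
    L*=np.sign(L@e); return np.array(c),(w,h),mu,e,L
E
python3 - <<'E'
from h import *
m=np.load('m1.npy',allow_pickle=True)[0]; im=cv2.imread('pics/w1.png')[:,:,::-1]
for roi in [(260,85,340,190),(330,185,385,278)]: print(axis(im,roi,m))
for uv in [(320,173),(348,265)]: print('stop',onz('wrist',uv,.025,m))
# tray near rim corners top z .022
for uv in [(6,187),(250,241)]: print('tray',onz('wrist',uv,.022,m))
E
```

```text
(array([0.41628382, 0.2562761 ]), (0.11006499081850052, 0.04099590703845024), array([0.4133968 , 0.25431865], dtype=float32), array([0.7945225 , 0.60723466], dtype=float32), array([0.79960346, 0.6005283 ], dtype=float32))
(array([0.53176457, 0.35175616]), (0.11175209283828735, 0.042120836675167084), array([0.52846074, 0.3513236 ], dtype=float32), array([0.99897987, 0.0451577 ], dtype=float32), array([0.9986732 , 0.05149587], dtype=float32))
stop [0.45349378 0.28481122 0.025     ]
stop [0.58094673 0.35277173 0.025     ]
tray [ 0.56244237 -0.16759281  0.022     ]
tray [0.57264056 0.20426397 0.022     ]
```

```bash
cat >> h.py <<'E'
UP=np.array([0,0,1.]); H=np.array([.9995,-.03,0]); TY=np.array([.03,.9995,0]); TC=np.array([.6325,.016,0])
def rp(b,th): b=np.array([b[0],b[1],0]);b/=np.linalg.norm(b); return mk(-UP*np.cos(th)-b*np.sin(th), b*np.cos(th)-UP*np.sin(th))
def rq(th,h=H): return mk(h*np.cos(th)-UP*np.sin(th), UP*np.cos(th)+h*np.sin(th))
B=dict(C=((.4163,.2563),(.797,.604),np.radians(30),.065),B=((.5318,.3518),(.9988,.049),np.radians(20),.135))
def pick(k):
    c,b,th,s=B[k]; b=np.array([*b,0]); c=np.array([*c,0])-.003*b
    return plan([(c+UP*.2,rp(b,0),1,0),(c+UP*.1,rp(b,th),1,0),(c+UP*.027,None,1,2),(c+UP*.027,None,-1,4)])
E
python3 -c "
from h import *
pick('C')"
```

```text
T [[0.03,-0.02,0.08],[0.04,-0.01,0.09],[0.02,-0.03,0.08],[0.03,-0.02,0.08],[0.03,-0.03,0.09],[0.02,-0.02,0.08],[0.02,-0.04,0.08],[0.02,-0.03,0.09]]
W [[0,0,0.9],[0,0,0.89],[0,0,0.9],[0,0,0.9],[0,0,0.9],[0,0,0.89],[0,0,0.9],[0,0,0.9]]
G [1,1,1,1,1,1,1,1]
T [[0.02,-0.03,0.08],[0.01,-0.04,0.08],[0.01,-0.03,0.08],[0,-0.04,0.09],[0,-0.03,0.08],[0,-0.04,0.08],[0,-0.04,0.09],[-0.01,-0.03,0.08]]
W [[0,0,0.9],[0,0,0.89],[0,0,0.9],[0,0,0.9],[0,0,0.89],[0,0,0.9],[0,0,0.9],[0,0,0.9]]
G [1,1,1,1,1,1,1,1]
T [[-0.01,-0.04,0.08],[-0.02,-0.03,0.09],[-0.01,-0.03,0.08],[-0.02,-0.04,0.08],[-0.03,-0.02,0.09],[-0.02,-0.03,0.08],[-0.03,-0.03,0.08],[-0.03,-0.02,0.09]]
W [[0,0,0.89],[0,0,0.9],[0,0,0.9],[0,0,0.9],[0,0,0.89],[0,0,0.9],[0,0,0.9],[0,0,0.89]]
G [1,1,1,1,1,1,1,1]
T [[-0.03,-0.02,0.08],[-0.03,-0.01,0.08],[-0.04,-0.02,0.08],[-0.03,-0.01,0.09],[-0.04,0,0.08],[-0.03,-0.01,0.08],[0.39,0,0.43],[0.43,0,0.44]]
W [[0,0,0.9],[0,0,0.9],[0,0,0.9],[0,0,0.89],[0,0,0.9],[0,0,0.9],[0,-0.87,0],[0,-0.87,0]]
G [1,1,1,1,1,1,1,1]
T [[0.46,0,0.43],[0.5,0,0.42],[0.54,0,0.4],[0.57,0,0.4],[0.45,0,0.79],[0.46,0,0.79],[0,0,0],[0,0,0]]
W [[0,-0.88,0],[0,-0.87,0],[0,-0.87,0],[0,-0.87,0],[0,0,0],[0,0,0],[0,0,0],[0,0,0]]
G [1,1,1,1,1,1,1,1]
T [[0,0,0],[0,0,0],[0,0,0],[0,0,0],[0,0,0]]
W [[0,0,0],[0,0,0],[0,0,0],[0,0,0],[0,0,0]]
G [-1,-1,-1,-1,-1]
```

Emit:
play_rows(
  translation=[
    [0,0,0.1],
    [0,0,0.1],
    [0,0,0.1],
    [0,0,0.1],
    [0,0,0.1],
    [0,0,0.1],
    [0,0,0.1],
    [0,0,0.1],
  ],
  twist=[
    [0,0,1],
    [0,0,1],
    [0,0,1],
    [0,0,1],
    [0,0,1],
    [0,0,1],
    [0,0,1],
    [0,0,1],
  ],
  gripper=[1,1,1,1,1,1,1,1],
)

```text
time: 4.35
tool_pos: [0.4496, 0.2805, 0.4477]
ee_rot: [-3.142, -0.0, 2.536]
wrist_force: [0.7, -0.6, 0.7]
width: 0.094
finger_force: 0.0
```

Emit:
play_rows(
  translation=[
    [0,0,0.1],
    [0,0,0.1],
    [0,0,0.1],
    [0,0,0.1],
    [0,0,0.1],
    [0,0,0.1],
    [0,0,0.1],
    [0,0,0.1],
  ],
  twist=[
    [0,0,1],
    [0,0,1],
    [0,0,1],
    [0,0,1],
    [0,0,1],
    [0,0,1],
    [0,0,1],
    [0,0,1],
  ],
  gripper=[1,1,1,1,1,1,1,1],
)

```text
time: 5.15
tool_pos: [0.4496, 0.2805, 0.4157]
ee_rot: [-3.142, -0.0, 1.736]
wrist_force: [0.6, -0.0, 0.3]
width: 0.0938
finger_force: 0.0
```

Emit:
play_rows(
  translation=[
    [0,0,0.1],
    [0,0,0.1],
    [0,0,0.1],
    [0,0,0.1],
    [0,0,0.1],
    [0,0,0.1],
    [0,0,0.1],
    [0,0,0.1],
  ],
  twist=[
    [0,0,1],
    [0,0,1],
    [0,0,1],
    [0,0,1],
    [0,0,1],
    [0,0,1],
    [0,0,1],
    [0,0,1],
  ],
  gripper=[1,1,1,1,1,1,1,1],
)

```text
time: 5.95
tool_pos: [0.4496, 0.2805, 0.3837]
ee_rot: [-3.142, -0.0, 0.936]
wrist_force: [0.2, -0.1, 0.2]
width: 0.0939
finger_force: 0.0
```

```bash
python3 -c "
from h import *
print(pose()[2]['joint_positions'])
pick('C')"
```

```text
[4.50734768e-01 4.74218050e-02 1.45425438e+00 8.97613364e-05
 1.63985218e+00 1.08597624e+00]
T [[-0.26,-0.08,0.02],[-0.27,-0.07,0.03],[-0.27,-0.04,0.02],[-0.28,-0.03,0.02],[0.39,0,0.43],[0.43,0,0.44],[0.47,0,0.42],[0.5,0,0.42]]
W [[0,0,0.72],[0,0,0.72],[0,0,0.71],[0,0,0.72],[0,-0.87,0],[0,-0.88,0],[0,-0.87,0],[0,-0.87,0]]
G [1,1,1,1,1,1,1,1]
T [[0.53,0,0.41],[0.57,0,0.4],[0.46,0,0.79],[0.46,0,0.79],[0,0,0],[0,0,0],[0,0,0],[0,0,0]]
W [[0,-0.87,0],[0,-0.88,0],[0,0,0],[0,0,0],[0,0,0],[0,0,0],[0,0,0],[0,0,0]]
G [1,1,1,1,1,1,-1,-1]
T [[0,0,0],[0,0,0],[0,0,0]]
W [[0,0,0],[0,0,0],[0,0,0]]
G [-1,-1,-1]
```

Emit:
play_rows(
  translation=[
    [-0.26,-0.08,0.02],
    [-0.27,-0.07,0.03],
    [-0.27,-0.04,0.02],
    [-0.28,-0.03,0.02],
    [0.39,0,0.43],
    [0.43,0,0.44],
    [0.47,0,0.42],
    [0.5,0,0.42],
  ],
  twist=[
    [0,0,0.72],
    [0,0,0.72],
    [0,0,0.71],
    [0,0,0.72],
    [0,-0.87,0],
    [0,-0.88,0],
    [0,-0.87,0],
    [0,-0.87,0],
  ],
  gripper=[1,1,1,1,1,1,1,1],
)

```text
time: 6.75
tool_pos: [0.4634, 0.2923, 0.3027]
ee_rot: [3.141, 0.351, 0.653]
wrist_force: [0.2, -0.4, 0.7]
width: 0.0938
finger_force: 0.0
```

Emit:
play_rows(
  translation=[
    [0.53,0,0.41],
    [0.57,0,0.4],
    [0.46,0,0.79],
    [0.46,0,0.79],
    [0,0,0],
    [0,0,0],
    [0,0,0],
    [0,0,0],
  ],
  twist=[
    [0,-0.87,0],
    [0,-0.88,0],
    [0,0,0],
    [0,0,0],
    [0,0,0],
    [0,0,0],
    [0,0,0],
    [0,0,0],
  ],
  gripper=[1,1,1,1,1,1,-1,-1],
)

```text
time: 7.55
tool_pos: [0.4862, 0.3091, 0.1846]
ee_rot: [3.141, 0.521, 0.652]
wrist_force: [0.2, -0.4, -0.4]
width: 0.0813
finger_force: 0.0
```

Emit:
play_rows(
  translation=[
    [0,0,0],
    [0,0,0],
    [0,0,0],
  ],
  twist=[
    [0,0,0],
    [0,0,0],
    [0,0,0],
  ],
  gripper=[-1,-1,-1],
)

```text
time: 7.85
tool_pos: [0.486, 0.3087, 0.1834]
ee_rot: [3.142, 0.523, 0.652]
wrist_force: [0.6, -1.1, 0.5]
width: 0.057
finger_force: 0.0
```

```bash
cat >> h.py <<'E'
def place(k):
    c,b,th,s=B[k]; p,Rm,o=pose(); G0=p+.18*Rm[:,2]; T=TC+TY*s-H*.006
    print(o['joint_positions'].round(2) if hasattr(o['joint_positions'],'round') else o['joint_positions'],G0)
    mid=(G0+T)/2; mid[2]=.2
    return plan([(G0*[1,1,0]+UP*.12,None,-1,0),(T-H*.02+UP*.2,rq(th),-1,0),(T+UP*.10,None,-1,2)])
E
python3 -c "
from h import *
place('C')"
```

```text
[ 0.49  0.46  1.4  -0.08  1.8   1.41] [0.41449092 0.25416183 0.02745291]
T [[-0.39,0,-0.67],[-0.38,0,-0.67],[-0.39,0,-0.66],[-0.39,0.31,-0.12],[-0.36,0.32,-0.12],[-0.34,0.31,-0.1],[-0.31,0.32,-0.1],[-0.28,0.31,-0.08]]
W [[0,0,0],[0,0,0],[0,0,0],[-0.11,0.88,0.43],[-0.12,0.89,0.43],[-0.11,0.88,0.43],[-0.12,0.89,0.42],[-0.11,0.88,0.43]]
G [-1,-1,-1,-1,-1,-1,-1,-1]
T [[-0.26,0.3,-0.07],[-0.24,0.3,-0.05],[-0.22,0.3,-0.03],[-0.2,0.28,-0.01],[-0.18,0.28,0.01],[-0.17,0.27,0.04],[-0.16,0.26,0.06],[-0.15,0.24,0.08]]
W [[-0.12,0.89,0.43],[-0.11,0.88,0.43],[-0.12,0.89,0.43],[-0.11,0.88,0.43],[-0.12,0.89,0.43],[-0.11,0.88,0.42],[-0.12,0.89,0.43],[-0.11,0.88,0.43]]
G [-1,-1,-1,-1,-1,-1,-1,-1]
T [[-0.14,0.24,0.11],[-0.14,0.22,0.14],[-0.14,0.21,0.16],[-0.14,0.2,0.19],[-0.64,0,0.56],[-0.64,0,0.56],[-0.64,0,0.56],[0,0,0]]
W [[-0.12,0.88,0.43],[-0.11,0.89,0.43],[-0.12,0.88,0.43],[-0.11,0.89,0.43],[0,0,0],[0,0,0],[0,0,0],[0,0,0]]
G [-1,-1,-1,-1,-1,-1,-1,-1]
T [[0,0,0]]
W [[0,0,0]]
G [-1]
```

Emit:
play_rows(
  translation=[
    [0,0,0],
    [0,0,0],
    [0,0,0],
    [0,0,0],
    [-0.39,0,-0.67],
    [-0.38,0,-0.67],
    [-0.39,0,-0.66],
  ],
  twist=[
    [0,0,0],
    [0,0,0],
    [0,0,0],
    [0,0,0],
    [0,0,0],
    [0,0,0],
    [0,0,0],
  ],
  gripper=[-1,-1,-1,-1,-1,-1,-1],
)

```text
time: 8.55
tool_pos: [0.4858, 0.3085, 0.2755]
ee_rot: [-3.142, 0.525, 0.652]
wrist_force: [0.0, 0.1, -1.6]
width: 0.0423
finger_force: 30.0
```

Emit:
play_rows(
  translation=[
    [-0.39,0.31,-0.12],
    [-0.36,0.32,-0.12],
    [-0.34,0.31,-0.1],
    [-0.31,0.32,-0.1],
    [-0.28,0.31,-0.08],
  ],
  twist=[
    [-0.11,0.88,0.43],
    [-0.12,0.89,0.43],
    [-0.11,0.88,0.43],
    [-0.12,0.89,0.42],
    [-0.11,0.88,0.43],
  ],
  gripper=[-1,-1,-1,-1,-1],
)

```text
time: 9.05
tool_pos: [0.4731, 0.2269, 0.3215]
ee_rot: [3.024, 0.065, 0.456]
wrist_force: [-0.1, 0.5, -1.5]
width: 0.0416
finger_force: 30.0
```

Emit:
play_rows(
  translation=[
    [-0.26,0.3,-0.07],
    [-0.24,0.3,-0.05],
    [-0.22,0.3,-0.03],
    [-0.2,0.28,-0.01],
    [-0.18,0.28,0.01],
    [-0.17,0.27,0.04],
    [-0.16,0.26,0.06],
    [-0.15,0.24,0.08],
  ],
  twist=[
    [-0.12,0.89,0.43],
    [-0.11,0.88,0.43],
    [-0.12,0.89,0.43],
    [-0.11,0.88,0.43],
    [-0.12,0.89,0.43],
    [-0.11,0.88,0.42],
    [-0.12,0.89,0.43],
    [-0.11,0.88,0.43],
  ],
  gripper=[-1,-1,-1,-1,-1,-1,-1,-1],
)

```text
time: 9.85
tool_pos: [0.4473, 0.1225, 0.3187]
ee_rot: [3.012, -0.682, 0.196]
wrist_force: [1.0, 0.4, -2.0]
width: 0.042
finger_force: 30.0
```

Emit:
play_rows(
  translation=[
    [-0.14,0.24,0.11],
    [-0.14,0.22,0.14],
    [-0.14,0.21,0.16],
    [-0.14,0.2,0.19],
    [0,0,0],
  ],
  twist=[
    [-0.12,0.88,0.43],
    [-0.11,0.89,0.43],
    [-0.12,0.88,0.43],
    [-0.11,0.89,0.43],
    [0,0,0],
  ],
  gripper=[-1,-1,-1,-1,-1],
)

```text
time: 10.35
tool_pos: [0.4514, 0.0855, 0.2858]
ee_rot: [3.137, -1.039, -0.028]
wrist_force: [-0.5, 0.2, -1.8]
width: 0.0421
finger_force: 30.0
```

```bash
cat >> h.py <<'E'
def lower(k,zs=(.10,.065),th=None):
    c,b,t,s=B[k]; T=TC+TY*s-H*.006; th=t if th is None else th
    p,Rm,o=pose(); print(np.round(o['joint_positions'],2),'G',p+.18*Rm[:,2],'dR',R.from_matrix(Rm.T@rq(th)).as_rotvec().round(3),o['width'])
    return plan([(T+UP*z,rq(th),-1,0) for z in zs])
E
python3 -c "
from h import *
im=save('scene','c1.png')
cv2.imwrite('pics/c1z.png',cv2.resize(im[150:330,200:440,::-1],None,fx=2.5,fy=2.5))
lower('C')"
```

```text
[ 0.1  -0.3   2.11 -0.38  0.31  2.  ] G [0.60698208 0.08094177 0.19605066] dR [0.002 0.007 0.001] 0.04185043952925237
T [[-0.61,-0.01,0.56],[-0.61,0,0.56],[-0.62,-0.01,0.55],[-0.75,0,0.44]]
W [[0.01,0.02,0],[0,0.03,0.01],[0.01,0.02,0],[0,0,0]]
G [-1,-1,-1,-1]
```

View pics/c1z.png

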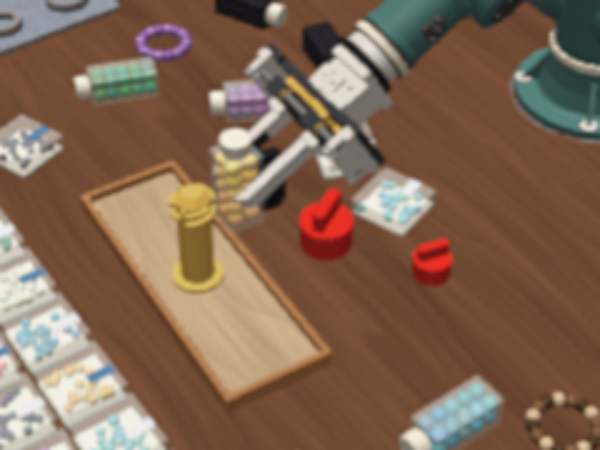

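Amber bottle C hangs upright at crop (237,175). Next I lower it.

Emit:
play_rows(
  translation=[
    [-0.61,-0.01,0.56],
    [-0.61,0,0.56],
    [-0.62,-0.01,0.55],
    [0,0,0],
    [0,0,0],
  ],
  twist=[
    [0.01,0.02,0],
    [0,0.03,0.01],
    [0.01,0.02,0],
    [0,0,0],
    [0,0,0],
  ],
  gripper=[-1,-1,-1,-1,-1],
)

```text
time: 10.9
tool_pos: [0.4725, 0.0908, 0.2168]
ee_rot: [3.139, -1.035, -0.039]
wrist_force: [-0.2, -0.2, -1.1]
width: 0.042
finger_force: 30.0
```

```bash
python3 -c "
from h import *
lower('C',(.065,))"
```

```text
[ 0.11 -0.13  2.14 -0.92  0.17  2.56] G [0.62718777 0.08444828 0.12487707] dR [ 0.01   0.012 -0.004] 0.04195284415012068
T [[-0.66,0.06,0.4],[-0.67,0.06,0.39]]
W [[0.05,0.06,-0.02],[0.05,0.06,-0.02]]
G [-1,-1]
```

```bash
cat > kin.py <<'E'
import numpy as np
from scipy.optimize import least_squares
from scipy.spatial.transform import Rotation as R
E3=R.from_euler
def fk(j,q):
    h,a1,L2,b,L3,d,e=q
    R1=E3('z',j[0]);R2=R1*E3('y',j[1]);R3=R2*E3('y',j[2]);R4=R3*E3('z',j[3]);R5=R4*E3('y',j[4]);R6=R5*E3('z',S*j[5]+O)
    return R1.apply([a1,e,h])+R2.apply([0,0,L2])+R3.apply([b,0,L3])+R5.apply([0,0,d]),R6.as_matrix()
S,O=1,np.pi/2*0
D=[([1.073,.087,1.371,0,1.684,-.103],[.21154,.50769,.40471]),
([.44846,.04033,1.27265,.00074,1.82868,-1.31708],[.45028,.27973,.47986]),
([.450735,.047422,1.454254,.00009,1.639852,1.085976],[.4496,.2805,.3837])]
E
python3 - <<'E'
from h import *; import kin
p,Rm,o=pose(); kin.D.append((list(o['joint_positions']),list(p)))
open('kin.py','a').write('\nD.append((%r,%r))\n'%([float(x) for x in o['joint_positions']],[float(x) for x in p]))
f=lambda q:np.concatenate([np.array(kin.fk(j,q)[0])-P for j,P in kin.D]+[1e-3*(q-[.4,0,.4,0,.4,.1,.05])])
s=kin.least_squares(f,[.4,0,.4,0,.4,.1,.05]); print(s.x.round(4),f(s.x)[:12].round(4))
for sgn in(1,-1):
  kin.S=sgn; M=kin.fk(o['joint_positions'],s.x)[1]; print(sgn,(M.T@Rm).round(3).tolist())
E
```

```text
[ 1.501e-01 -2.000e-04  4.515e-01  1.004e-01  4.999e-01  1.517e-01
  5.660e-02] [-0.0001  0.     -0.      0.     -0.0001  0.      0.      0.      0.
 -0.     -0.      0.    ]
1 [[0.0, -1.0, 0.0], [1.0, 0.0, 0.0], [-0.0, 0.0, 1.0]]
-1 [[0.914, -0.405, 0.0], [0.405, 0.914, -0.0], [0.0, 0.0, 1.0]]
```

```bash
cat >> kin.py <<'E'
O=np.pi/2
Q=np.array([.15,0,.4515,.1004,.5,.1515,.0566])
LO=np.array([-3.1,-.76,.27,-1.08,.17,-2.57])+.02; HI=np.array([3.1,2.03,2.55,4.22,2.65,2.57])-.02
def ik(G,Rt,seeds=None):
    P=np.array(G)-.18*Rt[:,2]; best=[]
    a=np.arctan2(P[1],P[0])
    for s in seeds if seeds is not None else [[a,.2,1.7,j4,.6,j6] for j4 in(-.5,.5,1.5,3.1) for j6 in(-1.5,1.5)]:
        f=lambda j:np.concatenate([(fk(j,Q)[0]-P)*5,R.from_matrix(fk(j,Q)[1].T@Rt).as_rotvec()])
        r=least_squares(f,np.clip(s,LO+.01,HI-.01),bounds=(LO,HI),max_nfev=60)
        best.append((np.abs(r.fun).max(),r.x))
    return min(best,key=lambda t:t[0])
E
python3 - <<'E'
from h import *; import kin
def show(l,G,Rt):
    e,j=kin.ik(G,Rt); print(l,'OK' if e<2e-3 else 'no %.3f'%e,j.round(2))
for s in(.135,.065,-.065,-.138):
  for xo in (-.02,0):
    for th in(20,30,45):
      for yw in (0,30) if s<0 else (0,6):
        h=np.array([np.cos(np.radians(yw)),np.sin(np.radians(yw)),0])
        show((s,xo,th,yw),TC+TY*s+H*xo-.006*h+UP*.065,rq(np.radians(th),h))
A=np.array
for k,c,b in [('C',(.4163,.2563),(.797,.604)),('B',(.5318,.3518),(.9988,.049)),('A',(.405,-.219),(.88,-.47)),('D',(.545,-.352),(.98,-.2))]:
  for th in (0,20,30,45): show((k,th),A([*c,.027]),rp(A(b),np.radians(th)))
E
```

```text
(0.135, -0.02, 20, 0) OK [ 0.3   0.09  2.25  3.77  0.49 -2.03]
(0.135, -0.02, 20, 6) OK [ 0.2   0.07  2.28  3.35  0.43 -1.73]
(0.135, -0.02, 30, 0) no 0.027 [ 0.27  0.01  2.19  4.2   0.25 -2.49]
(0.135, -0.02, 30, 6) no 0.037 [ 0.21 -0.    2.21  3.83  0.19 -2.2 ]
(0.135, -0.02, 45, 0) OK [ 0.24 -0.02  2.03 -0.45  0.4   2.16]
(0.135, -0.02, 45, 6) OK [ 0.18 -0.04  2.04 -0.15  0.36  1.77]
(0.135, 0, 20, 0) OK [ 0.28  0.13  2.21  3.74  0.48 -2.02]
(0.135, 0, 20, 6) OK [ 0.19  0.11  2.23  3.33  0.43 -1.71]
(0.135, 0, 30, 0) no 0.023 [ 0.25  0.05  2.15  4.2   0.24 -2.49]
(0.135, 0, 30, 6) no 0.043 [ 0.2   0.04  2.17  3.74  0.19 -2.12]
(0.135, 0, 45, 0) OK [ 0.23  0.02  1.99 -0.43  0.4   2.14]
(0.135, 0, 45, 6) OK [ 0.17  0.    2.   -0.13  0.35  1.74]
(0.065, -0.02, 20, 0) OK [ 0.08  0.04  2.31  3.33  0.44 -1.71]
(0.065, -0.02, 20, 6) OK [-0.03  0.03  2.32  2.85  0.44 -1.35]
(0.065, -0.02, 30, 0) no 0.040 [ 0.1  -0.03  2.25  3.77  0.19 -2.15]
(0.065, -0.02, 30, 6) no 0.024 [-0.04 -0.06  2.26  2.26  0.19 -0.76]
(0.065, -0.02, 45, 0) OK [ 0.07 -0.07  2.08 -0.13  0.36  1.74]
(0.065, -0.02, 45
[... 1993 characters left out ...]
  1.63  1.41]
('C', 30) OK [ 0.49  0.46  1.4  -0.08  1.8   1.41]
('C', 45) OK [ 0.5   0.65  1.23 -0.11  2.04  1.42]
('B', 0) OK [0.5  0.39 1.41 0.   1.35 2.02]
('B', 20) OK [0.43 0.61 1.13 0.13 1.73 1.95]
('B', 30) OK [0.4  0.73 0.98 0.19 1.92 1.95]
('B', 45) OK [0.38 0.93 0.76 0.28 2.19 1.97]
('A', 0) OK [-0.62  0.02  1.85 -0.    1.27  1.44]
('A', 20) OK [-0.59  0.28  1.6  -0.04  1.61  1.47]
('A', 30) OK [-0.58  0.41  1.48 -0.05  1.78  1.48]
('A', 45) OK [-0.58  0.6   1.31 -0.07  2.01  1.48]
('D', 0) OK [-0.66  0.41  1.38 -0.    1.35  1.11]
('D', 20) OK [-0.59  0.65  1.07 -0.13  1.75  1.18]
('D', 30) OK [-0.57  0.78  0.9  -0.19  1.94  1.18]
('D', 45) OK [-0.54  0.99  0.65 -0.3   2.23  1.14]
```

```bash
cat >> h.py <<'E'
import kin
def go(wps,**k):
    """as plan, plus joint continuity check"""
    p,Rm,o=pose(); j=np.array(o['joint_positions']); G=p+.18*Rm[:,2]; Rs=Rm
    for Gt,Rt,g,hd in wps:
        Rt=Rs if Rt is None else Rt; rv=R.from_matrix(Rs.T@Rt).as_rotvec(); w=0
        for s in np.linspace(0,1,7)[1:]:
            e,j=kin.ik(G+(np.array(Gt)-G)*s,Rs@R.from_rotvec(rv*s).as_matrix(),[j]); w=max(w,e)
        print('chk',round(w,4),j.round(2)); G,Rs=np.array(Gt),Rt
    return plan(wps,**k)
def slot(s,xo,yaw=0):
    a=np.radians(yaw); h=np.array([np.cos(a),np.sin(a),0]); return TC+TY*s+H*xo-.006*h,h
E
python3 - <<'E'
from h import *
T,h=slot(-.138,-.005,30); th=np.radians(30); p,Rm,o=pose(); G=p+.18*Rm[:,2]
go([(G+[-.03,0,.1],rq(th,h),-1,0),(T+UP*.21,rq(th,h),-1,0),(T+UP*.07,None,-1,2)])
E
```

```text
chk 0.0298 [-0.33 -0.28  2.04  1.04  0.86  0.21]
chk 0.0 [-0.75 -0.01  1.84  1.1   1.19 -0.09]
chk 0.0 [-0.75  0.2   1.95  1.24  1.07 -0.41]
T [[0.29,0.37,-0.31],[0.3,0.36,-0.3],[0.29,0.35,-0.3],[0.3,0.33,-0.3],[0.3,0.33,-0.3],[0.31,0.31,-0.29],[-0.23,0.8,-0.28],[-0.24,0.8,-0.28]]
W [[0.81,0.02,-0.47],[0.81,0.02,-0.48],[0.82,0.02,-0.47],[0.81,0.02,-0.47],[0.81,0.02,-0.48],[0.81,0.02,-0.47],[0,0,0],[0,0,0]]
G [-1,-1,-1,-1,-1,-1,-1,-1]
T [[-0.23,0.8,-0.28],[-0.24,0.79,-0.28],[-0.23,0.8,-0.28],[-0.24,0.8,-0.29],[-0.76,0,0.44],[-0.75,0,0.44],[-0.76,0,0.44],[-0.76,0,0.43]]
W [[0,0,0],[0,0,0],[0,0,0],[0,0,0],[0,0,0],[0,0,0],[0,0,0],[0,0,0]]
G [-1,-1,-1,-1,-1,-1,-1,-1]
T [[0,0,0],[0,0,0]]
W [[0,0,0],[0,0,0]]
G [-1,-1]
```

Emit:
play_rows(
  translation=[
    [0.29,0.37,-0.31],
    [0.3,0.36,-0.3],
    [0.29,0.35,-0.3],
    [0.3,0.33,-0.3],
    [0.3,0.33,-0.3],
    [0.31,0.31,-0.29],
  ],
  twist=[
    [0.81,0.02,-0.47],
    [0.81,0.02,-0.48],
    [0.82,0.02,-0.47],
    [0.81,0.02,-0.47],
    [0.81,0.02,-0.48],
    [0.81,0.02,-0.47],
  ],
  gripper=[-1,-1,-1,-1,-1,-1],
)

```text
time: 11.5
tool_pos: [0.4632, 0.0611, 0.2394]
ee_rot: [3.121, -0.97, 0.098]
wrist_force: [-0.8, -0.5, -2.7]
width: 0.042
finger_force: 30.0
```

Run:
```python
from h import *
T,h=slot(-.138,-.005,30); th=np.radians(30); p,Rm,o=pose(); G=p+.18*Rm[:,2]; print(G,o['joint_positions'])
go([(T+UP*.21,rq(th,h),-1,0),(T+UP*.07,None,-1,2)])
```

```text
[0.611333   0.07194738 0.13762541] [-0.01373974 -0.2178158   2.13871533  0.27999982  0.26217967  1.23658621]
chk 0.0 [-0.75 -0.01  1.84  1.1   1.19 -0.09]
chk 0.0 [-0.75  0.2   1.95  1.24  1.07 -0.41]
T [[0.12,0.83,-0.14],[0.11,0.83,-0.17],[0.09,0.82,-0.2],[0.08,0.82,-0.23],[0.06,0.81,-0.25],[0.05,0.8,-0.28],[0.04,0.78,-0.3],[0.02,0.78,-0.34]]
W [[0.48,0.1,-0.28],[0.47,0.1,-0.29],[0.48,0.09,-0.28],[0.47,0.1,-0.28],[0.48,0.1,-0.28],[0.47,0.1,-0.29],[0.48,0.1,-0.28],[0.48,0.1,-0.28]]
G [-1,-1,-1,-1,-1,-1,-1,-1]
T [[-0.76,0,0.44],[-0.76,0,0.44],[-0.76,0,0.44],[-0.76,0,0.43],[0,0,0],[0,0,0]]
W [[0,0,0],[0,0,0],[0,0,0],[0,0,0],[0,0,0],[0,0,0]]
G [-1,-1,-1,-1,-1,-1]
```

Run:
```python
from h import *
T,h=slot(-.138,-.005,30); th=np.radians(30); p,Rm,o=pose(); G=p+.18*Rm[:,2]
go([([.59,.07,.22],rq(th,h),-1,0),(T+UP*.21,rq(th,h),-1,0),(T+UP*.07,None,-1,2)],rate=.75)
```

```text
chk 0.0 [-0.37 -0.28  2.05  1.06  0.89  0.17]
chk 0.0 [-0.75 -0.01  1.84  1.1   1.19 -0.09]
chk 0.0 [-0.75  0.2   1.95  1.24  1.07 -0.41]
T [[0.18,0.29,-0.26],[0.18,0.28,-0.25],[0.19,0.28,-0.26],[0.19,0.27,-0.24],[0.19,0.26,-0.25],[0.2,0.25,-0.23],[-0.16,0.65,-0.21],[-0.16,0.66,-0.21]]
W [[0.63,0.13,-0.38],[0.64,0.13,-0.37],[0.63,0.13,-0.38],[0.64,0.13,-0.38],[0.63,0.13,-0.38],[0.63,0.14,-0.37],[0,0,0],[0,0,0]]
G [-1,-1,-1,-1,-1,-1,-1,-1]
T [[-0.16,0.65,-0.2],[-0.16,0.65,-0.21],[-0.16,0.66,-0.21],[-0.16,0.65,-0.21],[-0.17,0.65,-0.21],[-0.61,0,0.35],[-0.6,0,0.35],[-0.61,0,0.35]]
W [[0,0,0],[0,0,0],[0,0,0],[0,0,0],[0,0,0],[0,0,0],[0,0,0],[0,0,0]]
G [-1,-1,-1,-1,-1,-1,-1,-1]
T [[-0.6,0,0.35],[-0.61,0,0.35],[0,0,0],[0,0,0]]
W [[0,0,0],[0,0,0],[0,0,0],[0,0,0]]
G [-1,-1,-1,-1]
```

Emit:
play_rows(
  translation=[
    [0.18,0.29,-0.26],
    [0.18,0.28,-0.25],
    [0.19,0.28,-0.26],
    [0.19,0.27,-0.24],
    [0.19,0.26,-0.25],
    [0.2,0.25,-0.23],
    [0,0,0],
  ],
  twist=[
    [0.63,0.13,-0.38],
    [0.64,0.13,-0.37],
    [0.63,0.13,-0.38],
    [0.64,0.13,-0.38],
    [0.63,0.13,-0.38],
    [0.63,0.14,-0.37],
    [0,0,0],
  ],
  gripper=[-1,-1,-1,-1,-1,-1,-1],
)

```text
time: 12.2
tool_pos: [0.4561, -0.0016, 0.3034]
ee_rot: [3.136, -1.032, 0.466]
wrist_force: [-0.2, 0.4, -1.6]
width: 0.0417
finger_force: 30.0
```

Emit:
play_rows(
  translation=[
    [-0.16,0.65,-0.21],
    [-0.16,0.66,-0.21],
    [-0.16,0.65,-0.2],
    [-0.16,0.65,-0.21],
    [-0.16,0.66,-0.21],
    [-0.16,0.65,-0.21],
    [-0.17,0.65,-0.21],
    [0,0,0],
  ],
  twist=[
    [0,0,0],
    [0,0,0],
    [0,0,0],
    [0,0,0],
    [0,0,0],
    [0,0,0],
    [0,0,0],
    [0,0,0],
  ],
  gripper=[-1,-1,-1,-1,-1,-1,-1,-1],
)

```text
time: 13.0
tool_pos: [0.4722, -0.1987, 0.291]
ee_rot: [3.14, -1.024, 0.461]
wrist_force: [0.6, 0.3, -1.0]
width: 0.0414
finger_force: 30.0
```

Run:
```python
from h import *
T,h=slot(-.138,-.005,30); th=np.radians(30); p,Rm,o=pose(); G=p+.18*Rm[:,2]; print(G,o['joint_positions'],o['width'])
go([(T+UP*.11,rq(th,h),-1,0),(T+UP*.07,rq(th,h),-1,1)])
im=save('side','c2.png')
cv2.imwrite('pics/c2z.png',cv2.resize(im[60:300,260:500,::-1],None,fx=2,fy=2))
```

```text
[ 0.61001862 -0.13063097  0.19732848] [-0.75249216 -0.04280796  1.8858725   1.08660891  1.12734033 -0.06014843] 0.04135395930685903
chk 0.0 [-0.75  0.13  1.93  1.2   1.1  -0.31]
chk 0.0 [-0.75  0.2   1.95  1.24  1.07 -0.41]
T [[-0.61,0.07,0.45],[-0.62,0.07,0.45],[-0.62,0.07,0.44],[-0.87,0,0.5],[0,0,0]]
W [[0.18,0.08,-0.11],[0.19,0.08,-0.1],[0.18,0.08,-0.11],[0,0,0],[0,0,0]]
G [-1,-1,-1,-1,-1]
```

View pics/c2z.png

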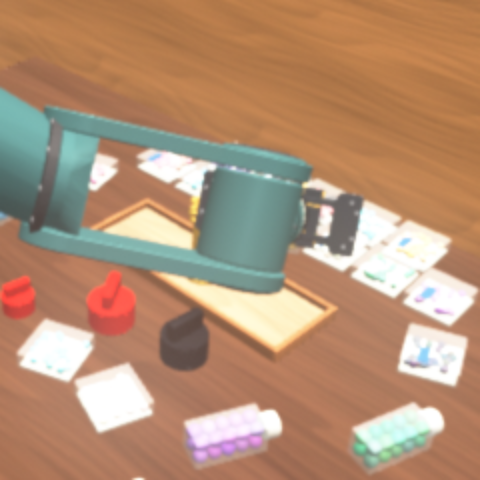

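The side view is blocked by the wrist. Nothing is disturbed, and the black knob at crop (185,338) is well below the arm.

Emit:
play_rows(
  translation=[
    [-0.61,0.07,0.45],
    [-0.62,0.07,0.45],
    [-0.62,0.07,0.44],
    [-0.87,0,0.5],
    [0,0,0],
    [0,0,0],
  ],
  twist=[
    [0.18,0.08,-0.11],
    [0.19,0.08,-0.1],
    [0.18,0.08,-0.11],
    [0,0,0],
    [0,0,0],
    [0,0,0],
  ],
  gripper=[-1,-1,-1,-1,-1,-1],
)

```text
time: 13.65
tool_pos: [0.4825, -0.1989, 0.1594]
ee_rot: [-3.135, -1.047, 0.525]
wrist_force: [0.0, 0.8, -0.4]
width: 0.0425
finger_force: 30.0
```

Run:
```python
from h import *
T,h=slot(-.138,-.005,30); th=np.radians(30); p,Rm,o=pose(); G=p+.18*Rm[:,2]; print(G,R.from_matrix(Rm.T@rq(th,h)).as_rotvec(),o['width'],o['wrist_force'])
save('scene','c3a.png')
im=save('wrist','c3.png'); 
import cv2
a=cv2.imread('pics/c3a.png')[130:270,200:360]
cv2.imwrite('pics/c3z.png',np.hstack([cv2.resize(im[:,:,::-1],(480,300)),cv2.resize(a,(320,300))]))
go([(T+UP*.064,rq(th,h),-1,0)])
```

```text
[ 0.61678829 -0.11980129  0.0693787 ] [-0.00735754  0.00021463  0.00049266] 0.04245274323242646 [ 0.04861002  0.7563287  -0.43852687]
chk 0.0 [-0.75  0.21  1.95  1.25  1.06 -0.43]
T [[-0.17,0.07,0.06]]
W [[-0.05,-0.01,0.04]]
G [-1]
```

View pics/c3z.png

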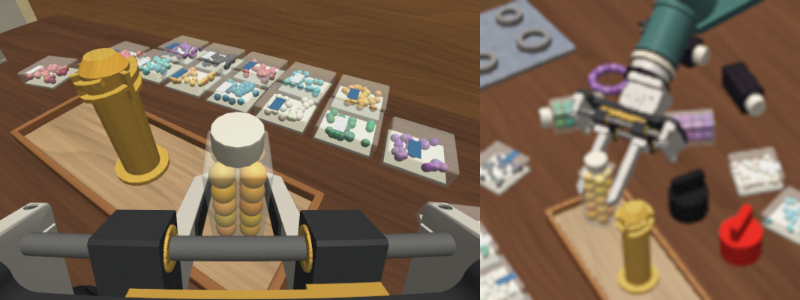

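Bottle C hangs upright inside the tray at wrist panel (237,200), to the right of the post. I lower it gently until it touches.

Emit:
play_rows(
  translation=[
    [-0.07,0.03,0.03],
    [0,0,0],
    [0,0,0],
  ],
  twist=[
    [0,0,0],
    [0,0,0],
    [0,0,0],
  ],
  gripper=[-1,-1,-1],
)

```text
time: 14.05
tool_pos: [0.4826, -0.2012, 0.1567]
ee_rot: [-3.14, -1.047, 0.528]
wrist_force: [-0.4, 0.2, -1.4]
width: 0.0421
finger_force: 30.0
```

Emit:
play_rows(
  translation=[
    [-0.07,0.03,0.03],
    [0,0,0],
    [0,0,0],
  ],
  twist=[
    [0,0,0],
    [0,0,0],
    [0,0,0],
  ],
  gripper=[-1,-1,-1],
)

```text
time: 14.35
tool_pos: [0.4828, -0.2024, 0.1527]
ee_rot: [-3.137, -1.047, 0.525]
wrist_force: [-0.5, 0.1, -2.4]
width: 0.0419
finger_force: 30.0
```

Emit:
play_rows(
  translation=[
    [0,0,0],
    [0,0,0],
    [0,0,0],
    [0,0,0],
    [0,0,-0.3],
    [0,0,-0.6],
    [0,0,-0.9],
    [0,0,-0.9],
  ],
  twist=[
    [0,0,0],
    [0,0,0],
    [0,0,0],
    [0,0,0],
    [0,0,0],
    [0,0,0],
    [0,0,0],
    [0,0,0],
  ],
  gripper=[0.15,0.15,0.15,0.15,0.15,0.15,0.15,0.15],
)

```text
time: 15.15
tool_pos: [0.4008, -0.2499, 0.2076]
ee_rot: [-3.137, -1.047, 0.526]
wrist_force: [0.2, 0.6, 0.4]
width: 0.0535
finger_force: 0.0
```

Run:
```python
from h import *
# next: view A,D from above
go([([.47,-.28,.30],mk([0,0,-1],[.95,-.3,0]),1,1)],rate=.85)
```

```text
chk 0.0 [-0.64  0.08  1.23  0.    1.83  1.24]
T [[0.59,-0.03,-0.37],[0.56,-0.02,-0.39],[0.53,-0.02,-0.39],[0.51,-0.01,-0.4],[0.49,-0.01,-0.41],[0.46,0,-0.41],[0.43,0.01,-0.41],[0.41,0.03,-0.41]]
W [[-0.37,-0.82,0.63],[-0.36,-0.82,0.63],[-0.37,-0.82,0.63],[-0.36,-0.81,0.63],[-0.37,-0.82,0.63],[-0.36,-0.82,0.62],[-0.37,-0.82,0.63],[-0.36,-0.82,0.63]]
G [1,1,1,1,1,1,1,1]
T [[0.39,0.04,-0.4],[0.36,0.05,-0.4],[0.35,0.07,-0.39],[0.33,0.09,-0.37],[0,0,0]]
W [[-0.37,-0.82,0.63],[-0.36,-0.81,0.63],[-0.37,-0.82,0.63],[-0.36,-0.82,0.63],[0,0,0]]
G [1,1,1,1,1]
```

Emit:
play_rows(
  translation=[
    [0.59,-0.03,-0.37],
    [0.56,-0.02,-0.39],
    [0.53,-0.02,-0.39],
    [0.51,-0.01,-0.4],
    [0.49,-0.01,-0.41],
    [0.46,0,-0.41],
    [0.43,0.01,-0.41],
    [0.41,0.03,-0.41],
  ],
  twist=[
    [-0.37,-0.82,0.63],
    [-0.36,-0.82,0.63],
    [-0.37,-0.82,0.63],
    [-0.36,-0.81,0.63],
    [-0.37,-0.82,0.63],
    [-0.36,-0.82,0.62],
    [-0.37,-0.82,0.63],
    [-0.36,-0.82,0.63],
  ],
  gripper=[1,1,1,1,1,1,1,1],
)

```text
time: 15.95
tool_pos: [0.4309, -0.2584, 0.409]
ee_rot: [-3.036, -0.339, -0.074]
wrist_force: [-1.0, 0.2, 0.8]
width: 0.0939
finger_force: 0.0
```

Emit:
play_rows(
  translation=[
    [0.39,0.04,-0.4],
    [0.36,0.05,-0.4],
    [0.35,0.07,-0.39],
    [0.33,0.09,-0.37],
    [0,0,0],
  ],
  twist=[
    [-0.37,-0.82,0.63],
    [-0.36,-0.81,0.63],
    [-0.37,-0.82,0.63],
    [-0.36,-0.82,0.63],
    [0,0,0],
  ],
  gripper=[1,1,1,1,1],
)

```text
time: 16.45
tool_pos: [0.472, -0.2803, 0.4812]
ee_rot: [3.141, -0.003, -0.307]
wrist_force: [0.6, 0.1, -0.4]
width: 0.0939
finger_force: 0.0
```

Run:
```python
from h import *
p,Rm,o=pose(); m=robot.camera_model('wrist'); np.save('m2.npy',[m],allow_pickle=True)
print(p+.18*Rm[:,2])
im=save('wrist','w2.png')
for n in 'AD':
    for d in robot.spot_point('bottle_'+n,'wrist')[:2]: print(n,np.round(d['centre'],3),round(d['score'],2))
for n,c,s in [('A',(.405,-.219),.06),('D',(.545,-.352),.06)]:
    P=[proj('wrist',[c[0]+a,c[1]+b,.03],m) for a in(-s,s) for b in(-s*.7,s*.7)]; P=np.array(P); lo=P.min(0).astype(int).clip(0);hi=P.max(0).astype(int)
    print(n,lo,hi); 
    try: print(axis(im,(lo[0],lo[1],min(hi[0],640),min(hi[1],400)),m,thr=140))
    except Exception as e: print(e)
for d in robot.recognise('bottle_C','wrist')+robot.recognise('bottle_C','side'): print('C',d)
```

```text
[ 0.47247331 -0.2805936   0.30115487]
A [ 0.363 -0.194  0.021] 0.97
A [ 0.258 -0.304  0.022] 0.92
D [ 0.494 -0.34   0.02 ] 0.77
A [247 181] [330 274]
(array([ 0.41674995, -0.22204319]), (0.04208139330148697, 0.1212674230337143), array([ 0.4148551 , -0.22105636], dtype=float32), array([-0.89199626,  0.45204276], dtype=float32), array([-0.89241207,  0.45122132], dtype=float32))
D [307  45] [395 156]
(array([ 0.54631579, -0.35995466]), (0.042060017585754395, 0.1101728156208992), array([ 0.5457034 , -0.35940564], dtype=float32), array([-0.9487225 ,  0.31611016], dtype=float32), array([-0.9442007 ,  0.32937086], dtype=float32))
C {'centre': [0.6159, -0.1335, 0.0992], 'score': 0.73}
```

View pics/w2.png

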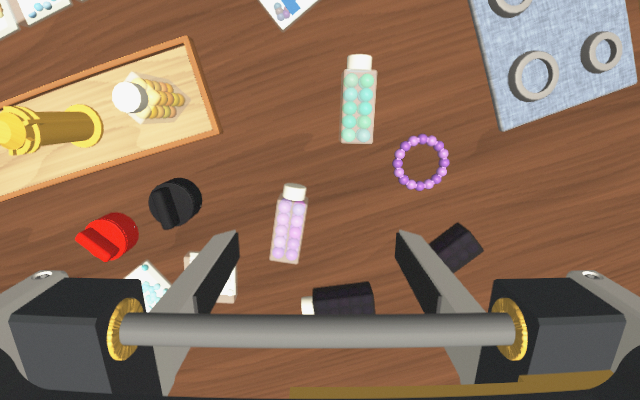

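C now stands in the tray at (130,97). A is at (290,225) and D at (358,100). The black bottles at (340,300) and (455,245) are decoys that I leave alone. Next I pick A with a 45° lean.

```bash
cat >> h.py <<'E'
B.update(A=((.413,-.2195),(.892,-.452)),D=((.5463,-.3599),(.946,-.323)),B=((.5318,.3518),(.9988,.049)))
Q45=np.pi/4
def pick(k,th=Q45,zf=.027):
    c,b=B[k][:2]; b=np.array([*b,0]);b/=np.linalg.norm(b); c=np.array([*c,0])-.003*b
    return go([(c+UP*.12,rp(b,th),1,0),(c+UP*zf,None,1,1),(c+UP*zf,None,-1,7),(c+UP*.13,None,-1,0)],rate=.95)
E
python3 -c "
from h import *
pick('A')"
```

```text
chk 0.0 [-0.56  0.52  1.23 -0.08  2.17  1.46]
chk 0.0 [-0.56  0.61  1.3  -0.07  2.02  1.47]
chk 0.0 [-0.56  0.61  1.3  -0.07  2.02  1.47]
chk 0.0 [-0.56  0.51  1.23 -0.08  2.19  1.46]
T [[0.18,-0.08,0.51],[0.22,-0.07,0.53],[0.27,-0.06,0.55],[0.31,-0.06,0.55],[0.36,-0.05,0.56],[0.4,-0.05,0.56],[0.45,-0.05,0.55],[0.49,-0.04,0.56]]
W [[0.07,-0.87,0.17],[0.07,-0.87,0.17],[0.07,-0.87,0.17],[0.07,-0.87,0.18],[0.07,-0.87,0.17],[0.07,-0.87,0.17],[0.07,-0.87,0.17],[0.06,-0.87,0.17]]
G [1,1,1,1,1,1,1,1]
T [[0.54,-0.04,0.54],[0.82,0,0.82],[0.82,0,0.82],[0,0,0],[0,0,0],[0,0,0],[0,0,0],[0,0,0]]
W [[0.07,-0.87,0.17],[0,0,0],[0,0,0],[0,0,0],[0,0,0],[0,0,0],[0,0,0],[0,0,0]]
G [1,1,1,1,-1,-1,-1,-1]
T [[0,0,0],[0,0,0],[0,0,0],[0,0,0],[-0.91,0,-0.91],[-0.91,0,-0.91]]
W [[0,0,0],[0,0,0],[0,0,0],[0,0,0],[0,0,0],[0,0,0]]
G [-1,-1,-1,-1,-1,-1]
```

Emit:
play_rows(
  translation=[
    [0.18,-0.08,0.51],
    [0.22,-0.07,0.53],
    [0.27,-0.06,0.55],
    [0.31,-0.06,0.55],
    [0.36,-0.05,0.56],
    [0.4,-0.05,0.56],
    [0.45,-0.05,0.55],
    [0.49,-0.04,0.56],
  ],
  twist=[
    [0.07,-0.87,0.17],
    [0.07,-0.87,0.17],
    [0.07,-0.87,0.17],
    [0.07,-0.87,0.18],
    [0.07,-0.87,0.17],
    [0.07,-0.87,0.17],
    [0.07,-0.87,0.17],
    [0.06,-0.87,0.17],
  ],
  gripper=[1,1,1,1,1,1,1,1],
)

```text
time: 17.5
tool_pos: [0.5211, -0.2765, 0.2775]
ee_rot: [-3.134, 0.7, -0.447]
wrist_force: [-0.4, -0.1, 0.2]
width: 0.0943
finger_force: 0.0
```

Emit:
play_rows(
  translation=[
    [0.54,-0.04,0.54],
    [0,0,0],
    [0.82,0,0.82],
    [0.82,0,0.82],
    [0,0,0],
    [0,0,0],
    [0,0,0],
    [0,0,0],
  ],
  twist=[
    [0.07,-0.87,0.17],
    [0,0,0],
    [0,0,0],
    [0,0,0],
    [0,0,0],
    [0,0,0],
    [0,0,0],
    [0,0,0],
  ],
  gripper=[1,1,1,1,1,-1,-1,-1],
)

```text
time: 18.3
tool_pos: [0.5258, -0.2769, 0.159]
ee_rot: [3.139, 0.778, -0.47]
wrist_force: [-0.2, 0.6, 0.4]
width: 0.0736
finger_force: 0.0
```

Emit:
play_rows(
  translation=[
    [0,0,0],
    [0,0,0],
    [0,0,0],
    [0,0,0],
    [0,0,0],
    [-0.91,0,-0.91],
    [-0.91,0,-0.91],
  ],
  twist=[
    [0,0,0],
    [0,0,0],
    [0,0,0],
    [0,0,0],
    [0,0,0],
    [0,0,0],
    [0,0,0],
  ],
  gripper=[-1,-1,-1,-1,-1,-1,-1],
)

```text
time: 19.0
tool_pos: [0.5244, -0.2759, 0.2536]
ee_rot: [3.141, 0.79, -0.469]
wrist_force: [1.0, -0.4, -1.5]
width: 0.0419
finger_force: 30.0
```

```bash
cat >> h.py <<'E'
def stand(s,xo=-.02,yaw=0,th=Q45,via=None,rate=.95):
    T,h=slot(s,xo,yaw); p,Rm,o=pose(); print('w',o['width'],o['finger_force'])
    w=[(T-h*.03+UP*.22,rq(th,h),-1,0)]
    return go(([(via,None,-1,0)] if via is not None else [])+w,rate=rate)
def down(s,xo=-.02,yaw=0,th=Q45,z=.0635):
    T,h=slot(s,xo,yaw); p,Rm,o=pose(); print('G',p+.18*Rm[:,2]-T,R.from_matrix(Rm.T@rq(th,h)).as_rotvec().round(3),o['width'])
    return go([(T+UP*.13,rq(th,h),-1,0),(T+UP*.075,rq(th,h),-1,1),(T+UP*z,None,-1,2)])
E
python3 -c "
from h import *
stand(-.064)"
```

```text
w 0.04186772894536429 29.997654855251312
chk 0.0 [-0.3  -0.36  1.96  0.3   0.79  1.14]
T [[-0.43,-0.33,-0.15],[-0.41,-0.33,-0.15],[-0.38,-0.32,-0.15],[-0.36,-0.33,-0.15],[-0.33,-0.32,-0.14],[-0.31,-0.32,-0.13],[-0.28,-0.32,-0.13],[-0.27,-0.32,-0.11]]
W [[0,0.91,-0.31],[0,0.91,-0.3],[0,0.9,-0.31],[0,0.91,-0.3],[0,0.91,-0.31],[0,0.91,-0.3],[0,0.91,-0.31],[0,0.91,-0.31]]
G [-1,-1,-1,-1,-1,-1,-1,-1]
T [[-0.24,-0.3,-0.09],[-0.22,-0.31,-0.08],[-0.2,-0.3,-0.07],[-0.19,-0.29,-0.04],[-0.18,-0.28,-0.03],[-0.16,-0.28,0],[-0.16,-0.27,0.02],[-0.14,-0.26,0.05]]
W [[0,0.9,-0.3],[-0.01,0.91,-0.31],[0,0.91,-0.3],[0,0.91,-0.31],[0,0.91,-0.3],[0,0.9,-0.31],[0,0.91,-0.31],[0,0.91,-0.3]]
G [-1,-1,-1,-1,-1,-1,-1,-1]
T [[-0.15,-0.25,0.07]]
W [[0,0.91,-0.31]]
G [-1]
```

Emit:
play_rows(
  translation=[
    [-0.43,-0.33,-0.15],
    [-0.41,-0.33,-0.15],
    [-0.38,-0.32,-0.15],
    [-0.36,-0.33,-0.15],
    [-0.33,-0.32,-0.14],
    [-0.31,-0.32,-0.13],
    [-0.28,-0.32,-0.13],
    [-0.27,-0.32,-0.11],
  ],
  twist=[
    [0,0.91,-0.31],
    [0,0.91,-0.3],
    [0,0.9,-0.31],
    [0,0.91,-0.3],
    [0,0.91,-0.31],
    [0,0.91,-0.3],
    [0,0.91,-0.31],
    [0,0.91,-0.31],
  ],
  gripper=[-1,-1,-1,-1,-1,-1,-1,-1],
)

```text
time: 19.8
tool_pos: [0.4914, -0.156, 0.3509]
ee_rot: [-3.046, 0.04, -0.244]
wrist_force: [0.6, 0.1, -2.5]
width: 0.0418
finger_force: 30.0
```

Emit:
play_rows(
  translation=[
    [-0.24,-0.3,-0.09],
    [-0.22,-0.31,-0.08],
    [-0.2,-0.3,-0.07],
    [-0.19,-0.29,-0.04],
    [-0.18,-0.28,-0.03],
    [-0.16,-0.28,0],
    [-0.16,-0.27,0.02],
    [-0.14,-0.26,0.05],
  ],
  twist=[
    [0,0.9,-0.3],
    [-0.01,0.91,-0.31],
    [0,0.91,-0.3],
    [0,0.91,-0.31],
    [0,0.91,-0.3],
    [0,0.9,-0.31],
    [0,0.91,-0.31],
    [0,0.91,-0.3],
  ],
  gripper=[-1,-1,-1,-1,-1,-1,-1,-1],
)

```text
time: 20.6
tool_pos: [0.449, -0.0569, 0.3525]
ee_rot: [-3.119, -0.7, -0.036]
wrist_force: [0.3, -0.3, -1.9]
width: 0.0419
finger_force: 30.0
```

Emit:
play_rows(
  translation=[
    [-0.15,-0.25,0.07],
    [0,0,0],
  ],
  twist=[
    [0,0.91,-0.31],
    [0,0,0],
  ],
  gripper=[-1,-1],
)

```text
time: 20.8
tool_pos: [0.4456, -0.0462, 0.3445]
ee_rot: [3.139, -0.784, 0.004]
wrist_force: [-0.4, 1.0, -2.4]
width: 0.0421
finger_force: 30.0
```

```bash
python3 -c "
from h import *
down(-.064)
im=save('wrist','a3.png');save('scene','a3a.png')
a=cv2.imread('pics/a3a.png')[110:290,180:380]
cv2.imwrite('pics/a3z.png',np.hstack([cv2.resize(im[:,:,::-1],(448,280)),cv2.resize(a,(310,280))]))
"
```

```text
G [-0.03188273  0.00119355  0.21712517] [-0.     0.001  0.003] 0.0420807669021047
chk 0.0 [-0.28 -0.19  2.03  0.37  0.57  1.05]
chk 0.0 [-0.28 -0.11  2.09  0.47  0.44  0.94]
chk 0.0 [-0.28 -0.09  2.1   0.5   0.42  0.91]
T [[-0.33,0.01,0.7],[-0.32,0.01,0.7],[-0.33,0.01,0.7],[-0.49,0,0.49],[-0.48,0,0.49],[0,0,0],[-0.2,0,0.2],[0,0,0]]
W [[0,0,0.01],[0,0.01,0.01],[0,0,0.01],[0,0,0],[0,0,0],[0,0,0],[0,0,0],[0,0,0]]
G [-1,-1,-1,-1,-1,-1,-1,-1]
T [[0,0,0]]
W [[0,0,0]]
G [-1]
```

View pics/a3z.png

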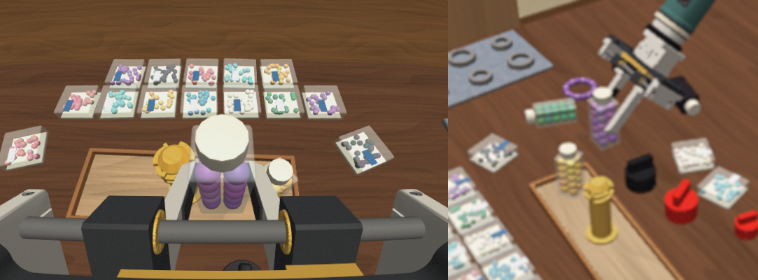

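Bottle A is held upright over the tray at (222,150). C stands at (280,180) and the post is at (172,160).

```bash
python3 -c "
from h import *
print(onz('scene',(257.4,204),.118), slot(-.138,-.005,30)[0], slot(-.064,-.02)[0])
for n in ['bottle_C','post_top']:
  for c in ['scene','wrist']:
    print(n,c,[ (np.round(d['centre'],3),round(d['score'],2)) for d in robot.spot_point(n,c)[:2]])
"
```

```text
[ 0.61985929 -0.1228187   0.118     ] [ 0.61816635 -0.124781    0.        ] [ 0.60459  -0.047368  0.      ]
bottle_C scene [(array([ 0.623, -0.119,  0.009]), 0.75), (array([ 0.441, -0.422, -0.002]), 0.38)]
bottle_C wrist [(array([ 0.619, -0.124,  0.009]), 0.69)]
post_top scene [(array([0.632, 0.012, 0.14 ]), 0.87)]
post_top wrist [(array([0.631, 0.016, 0.141]), 0.83)]
```

Emit:
play_rows(
  translation=[
    [-0.33,0.01,0.7],
    [-0.32,0.01,0.7],
    [-0.33,0.01,0.7],
    [0,0,0],
  ],
  twist=[
    [0,0,0.01],
    [0,0.01,0.01],
    [0,0,0.01],
    [0,0,0],
  ],
  gripper=[-1,-1,-1,-1],
)

```text
time: 21.5
tool_pos: [0.4787, -0.0488, 0.2555]
ee_rot: [-3.139, -0.78, -0.003]
wrist_force: [0.7, 0.9, -2.4]
width: 0.0417
finger_force: 30.0
```

Emit:
play_rows(
  translation=[
    [-0.49,0,0.49],
    [-0.49,0,0.49],
    [0,0,0],
    [-0.2,0,0.2],
    [0,0,0],
    [0,0,0],
  ],
  twist=[
    [0,0,0],
    [0,0,0],
    [0,0,0],
    [0,0,0],
    [0,0,0],
    [0,0,0],
  ],
  gripper=[-1,-1,-1,-1,-1,-1],
)

```text
time: 22.1
tool_pos: [0.4806, -0.0493, 0.196]
ee_rot: [3.139, -0.794, -0.0]
wrist_force: [0.6, -0.0, -2.3]
width: 0.042
finger_force: 30.0
```

```bash
python3 -c "
from h import *
T,h=slot(-.064,-.02);p,Rm,o=pose(); print(p+.18*Rm[:,2]-T,R.from_matrix(Rm.T@rq(Q45,h)).as_rotvec().round(3))"
```

```text
[ 0.00436596 -0.00249295  0.06987948] [ 0.003 -0.009 -0.   ]
```

Emit:
play_rows(
  translation=[
    [-0.12,-0.05,0.08],
    [0,0,0],
    [-0.05,0,0.05],
    [0,0,0],
    [0,0,0],
  ],
  twist=[
    [0,0,0],
    [0,0,0],
    [0,0,0],
    [0,0,0],
    [0,0,0],
  ],
  gripper=[-1,-1,-1,-1,-1],
)

```text
time: 22.6
tool_pos: [0.4802, -0.0473, 0.1886]
ee_rot: [3.138, -0.798, -0.0]
wrist_force: [-1.7, 1.7, 4.9]
width: 0.0417
finger_force: 30.0
```

```bash
python3 -c "
from h import *
T,h=slot(-.064,-.02);p,Rm,o=pose(); print(p+.18*Rm[:,2]-T,R.from_matrix(Rm.T@rq(Q45,h)).as_rotvec().round(3),o['wrist_force'])"
```

```text
[ 0.00455777 -0.00058432  0.0629939 ] [ 0.004 -0.013 -0.   ] [-1.68286733  1.73058945  4.87378112]
```

Emit:
play_rows(
  translation=[
    [0,0,0],
    [0,0,0],
    [0,0,0],
    [0,0,0],
    [0,0,-0.3],
    [0,0,-0.6],
    [0,0,-0.9],
    [0,0,-0.9],
  ],
  twist=[
    [0,0,0],
    [0,0,0],
    [0,0,0],
    [0,0,0],
    [0,0,0],
    [0,0,0],
    [0,0,0],
    [0,0,0],
  ],
  gripper=[0.08,0.08,0.08,0.08,0.08,0.08,0.08,0.08],
)

```text
time: 23.4
tool_pos: [0.401, -0.0466, 0.2613]
ee_rot: [3.14, -0.789, -0.001]
wrist_force: [0.2, -1.6, 0.5]
width: 0.0507
finger_force: 0.0
```

Run:
```python
from h import *
for n in ['A','C']:
    for c in ['scene','side']: print(n,c,[(np.round(d['centre'],3),round(d['score'],2)) for d in robot.spot_point('bottle_'+n,c)[:3]])
c,b=B['D']; b=np.array([*b,0]); c=np.array([*c,0])-.003*b
go([([.46,-.2,.26],rp(b,.3),.3,0),(c+UP*.12,rp(b,Q45),1,1)],rate=.95)
```

```text
A scene [(array([ 0.575, -0.047,  0.165]), 0.63), (array([ 0.256, -0.303,  0.023]), 0.58), (array([0.63 , 0.016, 0.01 ]), 0.57)]
A side [(array([ 0.314, -0.468,  0.02 ]), 0.91), (array([ 0.256, -0.302,  0.02 ]), 0.75), (array([ 0.361, -0.196,  0.022]), 0.56)]
C scene [(array([ 0.623, -0.119,  0.009]), 0.75), (array([ 0.441, -0.422, -0.002]), 0.38)]
C side [(array([ 0.617, -0.124,  0.144]), 0.59)]
chk 0.0 [-0.49  0.19  1.21 -0.05  2.03  1.39]
chk 0.0 [-0.58  0.96  0.51 -0.27  2.42  1.19]
T [[0.49,0.29,-0.27],[0.47,0.3,-0.27],[0.45,0.29,-0.27],[0.44,0.3,-0.28],[0.42,0.29,-0.27],[0.4,0.3,-0.27],[0.38,0.3,-0.27],[0.37,0.31,-0.27]]
W [[-0.07,-0.9,0.28],[-0.07,-0.91,0.28],[-0.06,-0.9,0.27],[-0.07,-0.9,0.28],[-0.07,-0.9,0.28],[-0.07,-0.91,0.28],[-0.07,-0.9,0.28],[-0.06,-0.9,0.27]]
G [0.3,0.3,0.3,0.3,0.3,0.3,0.3,0.3]
T [[0.35,0.3,-0.26],[0.34,0.31,-0.25],[0.32,0.32,-0.24],[0.31,0.32,-0.23],[0.79,0.38,0.31],[0.81,0.39,0.27],[0.82,0.38,0.24],[0.84,0.39,0.21]]
W [[-0.07,-0.91,0.28],[-0.07,-0.9,0.28],[-0.07,-0.9,0.28],[-0.07,-0.9,0.28],[0,-0.61,0],[0,-0.6,0],[0,-0.61,0],[0,-0.61,0]]
G [0.3,0.3,0.3,0.3,1,1,1,1]
T [[0.85,0.38,0.17],[0.85,0.39,0.14],[0.87,0.38,0.1],[0.86,0.39,0.07],[0,0,0]]
W [[0,-0.61,0],[0,-0.6,0],[0,-0.61,-0.01],[0,-0.61,0],[0,0,0]]
G [1,1,1,1,1]
```

Emit:
play_rows(
  translation=[
    [0.49,0.29,-0.27],
    [0.47,0.3,-0.27],
    [0.45,0.29,-0.27],
    [0.44,0.3,-0.28],
    [0.42,0.29,-0.27],
    [0.4,0.3,-0.27],
    [0.38,0.3,-0.27],
    [0.37,0.31,-0.27],
  ],
  twist=[
    [-0.07,-0.9,0.28],
    [-0.07,-0.91,0.28],
    [-0.06,-0.9,0.27],
    [-0.07,-0.9,0.28],
    [-0.07,-0.9,0.28],
    [-0.07,-0.91,0.28],
    [-0.07,-0.9,0.28],
    [-0.06,-0.9,0.27],
  ],
  gripper=[0.3,0.3,0.3,0.3,0.3,0.3,0.3,0.3],
)

```text
time: 24.4
tool_pos: [0.4727, -0.1545, 0.3951]
ee_rot: [-3.1, -0.054, -0.224]
wrist_force: [0.4, 1.2, 0.5]
width: 0.0609
finger_force: 0.0
```

Emit:
play_rows(
  translation=[
    [0.35,0.3,-0.26],
    [0.34,0.31,-0.25],
    [0.32,0.32,-0.24],
    [0.31,0.32,-0.23],
    [0.79,0.38,0.31],
    [0.81,0.39,0.27],
    [0.82,0.38,0.24],
    [0.84,0.39,0.21],
  ],
  twist=[
    [-0.07,-0.91,0.28],
    [-0.07,-0.9,0.28],
    [-0.07,-0.9,0.28],
    [-0.07,-0.9,0.28],
    [0,-0.61,0],
    [0,-0.6,0],
    [0,-0.61,0],
    [0,-0.61,0],
  ],
  gripper=[0.3,0.3,0.3,0.3,1,1,1,1],
)

```text
time: 25.2
tool_pos: [0.5921, -0.3106, 0.3379]
ee_rot: [-3.14, 0.551, -0.327]
wrist_force: [0.0, 0.1, 0.4]
width: 0.0895
finger_force: 0.0
```

Emit:
play_rows(
  translation=[
    [0.85,0.38,0.17],
    [0.85,0.39,0.14],
    [0.87,0.38,0.1],
    [0.86,0.39,0.07],
    [0,0,0],
  ],
  twist=[
    [0,-0.61,0],
    [0,-0.6,0],
    [0,-0.61,-0.01],
    [0,-0.61,0],
    [0,0,0],
  ],
  gripper=[1,1,1,1,1],
)

```text
time: 25.7
tool_pos: [0.6653, -0.4022, 0.2241]
ee_rot: [-3.132, 0.811, -0.321]
wrist_force: [-0.9, -0.4, -3.6]
width: 0.0936
finger_force: 0.0
```

```bash
python3 -c "
from h import *
save('scene','d0.png')
for n in 'AC': print(n,[(np.round(d['centre'],3),round(d['score'],2)) for d in robot.spot_point('bottle_'+n,'scene')[:4]])
p,Rm,o=pose();print(p+.18*Rm[:,2])
pick('D')"
```

```text
A [(array([ 0.31 , -0.47 ,  0.021]), 0.87), (array([ 0.259, -0.304,  0.022]), 0.74)]
C [(array([ 0.622, -0.119,  0.007]), 0.81)]
[ 0.54321688 -0.35798611  0.11754316]
chk 0.0 [-0.58  0.96  0.51 -0.27  2.42  1.19]
chk 0.0 [-0.58  1.02  0.6  -0.23  2.28  1.24]
chk 0.0 [-0.58  1.02  0.6  -0.23  2.28  1.24]
chk 0.0 [-0.58  0.96  0.5  -0.27  2.43  1.18]
T [[-0.06,0.02,-0.05],[0.82,0,0.82],[0.83,0,0.82],[0,0,0],[0,0,0],[0,0,0],[0,0,0],[0,0,0]]
W [[0,0.05,0.02],[0,0,0],[0,0,0],[0,0,0],[0,0,0],[0,0,0],[0,0,0],[0,0,0]]
G [1,1,1,1,-1,-1,-1,-1]
T [[0,0,0],[0,0,0],[0,0,0],[0,0,0],[-0.91,0,-0.91],[-0.91,0,-0.91]]
W [[0,0,0],[0,0,0],[0,0,0],[0,0,0],[0,0,0],[0,0,0]]
G [-1,-1,-1,-1,-1,-1]
```

Emit:
play_rows(
  translation=[
    [-0.06,0.02,-0.05],
    [0.82,0,0.82],
    [0.83,0,0.82],
    [0,0,0],
    [0,0,0],
    [0,0,0],
    [0,0,0],
    [0,0,0],
  ],
  twist=[
    [0,0.05,0.02],
    [0,0,0],
    [0,0,0],
    [0,0,0],
    [0,0,0],
    [0,0,0],
    [0,0,0],
    [0,0,0],
  ],
  gripper=[1,1,1,1,-1,-1,-1,-1],
)

```text
time: 26.65
tool_pos: [0.6643, -0.401, 0.1597]
ee_rot: [3.138, 0.778, -0.332]
wrist_force: [0.5, 0.4, -0.5]
width: 0.0659
finger_force: 0.0
```

Emit:
play_rows(
  translation=[
    [0,0,0],
    [0,0,0],
    [0,0,0],
    [0,0,0],
    [-0.91,0,-0.91],
    [-0.91,0,-0.91],
    [-0.9,0,-0.4],
  ],
  twist=[
    [0,0,0],
    [0,0,0],
    [0,0,0],
    [0,0,0],
    [0,0,0],
    [0,0,0],
    [0,0,0],
  ],
  gripper=[-1,-1,-1,-1,-1,-1,-1],
)

```text
time: 27.35
tool_pos: [0.6508, -0.396, 0.2947]
ee_rot: [3.139, 0.78, -0.331]
wrist_force: [-0.7, -0.3, -0.9]
width: 0.0416
finger_force: 30.0
```

```bash
python3 -c "
from h import *
a=cv2.imread('pics/d0.png')[170:300,210:370]; cv2.imwrite('pics/d0z.png',cv2.resize(a,None,fx=3,fy=3))
stand(.065,via=[.47,-.22,.24])"
```

```text
w 0.0416094246883539 29.999705851078033
chk 0.0 [-0.48  0.57  0.92 -0.16  2.43  1.34]
chk 0.0 [ 0.07 -0.33  1.95 -0.08  0.74  1.68]
T [[-0.77,-0.68,0.12],[-0.78,-0.67,0.12],[-0.77,-0.68,0.12],[-0.77,-0.68,0.12],[-0.38,-0.47,0.03],[-0.38,-0.46,0.04],[-0.37,-0.47,0.04],[-0.36,-0.46,0.04]]
W [[0,0,0],[0,0,0],[0,0,0],[0,0,0],[0,0.91,-0.21],[0,0.91,-0.22],[0.01,0.92,-0.21],[0,0.91,-0.22]]
G [-1,-1,-1,-1,-1,-1,-1,-1]
T [[-0.35,-0.46,0.05],[-0.35,-0.46,0.06],[-0.33,-0.46,0.06],[-0.34,-0.46,0.07],[-0.32,-0.45,0.07],[-0.33,-0.46,0.08],[-0.32,-0.45,0.1],[-0.31,-0.45,0.1]]
W [[0,0.91,-0.21],[0,0.91,-0.22],[0,0.91,-0.21],[0,0.92,-0.22],[0.01,0.91,-0.21],[0,0.91,-0.22],[0,0.91,-0.21],[0,0.91,-0.22]]
G [-1,-1,-1,-1,-1,-1,-1,-1]
T [[-0.32,-0.45,0.1],[-0.31,-0.45,0.12],[-0.32,-0.44,0.13],[-0.31,-0.44,0.13],[-0.31,-0.44,0.15]]
W [[0,0.92,-0.21],[0,0.91,-0.21],[0.01,0.91,-0.22],[0,0.91,-0.21],[0,0.91,-0.22]]
G [-1,-1,-1,-1,-1]
```

View pics/d0z.png

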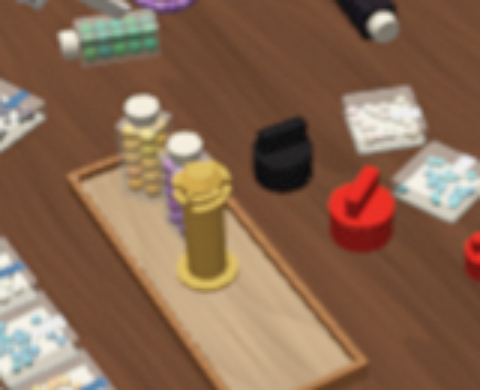

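C stands at (143,145) and A at (186,180), both upright behind the post. Now I carry D.

Emit:
play_rows(
  translation=[
    [-0.77,-0.68,0.12],
    [-0.78,-0.67,0.12],
    [-0.77,-0.68,0.12],
    [-0.77,-0.68,0.12],
    [-0.38,-0.47,0.03],
    [-0.38,-0.46,0.04],
    [-0.37,-0.47,0.04],
    [-0.36,-0.46,0.04],
  ],
  twist=[
    [0,0,0],
    [0,0,0],
    [0,0,0],
    [0,0,0],
    [0,0.91,-0.21],
    [0,0.91,-0.22],
    [0.01,0.92,-0.21],
    [0,0.91,-0.22],
  ],
  gripper=[-1,-1,-1,-1,-1,-1,-1,-1],
)

```text
time: 28.15
tool_pos: [0.563, -0.1739, 0.3988]
ee_rot: [-3.089, 0.411, -0.238]
wrist_force: [-0.1, 0.2, -1.8]
width: 0.0417
finger_force: 30.0
```

Emit:
play_rows(
  translation=[
    [-0.35,-0.46,0.05],
    [-0.35,-0.46,0.06],
    [-0.33,-0.46,0.06],
    [-0.34,-0.46,0.07],
    [-0.32,-0.45,0.07],
    [-0.33,-0.46,0.08],
    [-0.32,-0.45,0.1],
    [-0.31,-0.45,0.1],
  ],
  twist=[
    [0,0.91,-0.21],
    [0,0.91,-0.22],
    [0,0.91,-0.21],
    [0,0.92,-0.22],
    [0.01,0.91,-0.21],
    [0,0.91,-0.22],
    [0,0.91,-0.21],
    [0,0.91,-0.22],
  ],
  gripper=[-1,-1,-1,-1,-1,-1,-1,-1],
)

```text
time: 28.95
tool_pos: [0.4874, -0.0107, 0.3945]
ee_rot: [-3.082, -0.326, -0.109]
wrist_force: [0.7, -0.1, -2.3]
width: 0.0417
finger_force: 30.0
```

Emit:
play_rows(
  translation=[
    [-0.32,-0.45,0.1],
    [-0.31,-0.45,0.12],
    [-0.32,-0.44,0.13],
    [-0.31,-0.44,0.13],
    [-0.31,-0.44,0.15],
    [0,0,0],
  ],
  twist=[
    [0,0.92,-0.21],
    [0,0.91,-0.21],
    [0.01,0.91,-0.22],
    [0,0.91,-0.21],
    [0,0.91,-0.22],
    [0,0,0],
  ],
  gripper=[-1,-1,-1,-1,-1,-1],
)

```text
time: 29.55
tool_pos: [0.4488, 0.0829, 0.3421]
ee_rot: [-3.141, -0.774, 0.002]
wrist_force: [-1.1, 0.6, -3.5]
width: 0.0417
finger_force: 30.0
```

```bash
python3 -c "
from h import *
down(.065)
save('wrist','d3.png')
print([(np.round(d['centre'],3),round(d['score'],2)) for d in robot.spot_point('bottle_D','wrist')+robot.recognise('bottle_D','wrist')])
"
```

```text
G [-0.03375728  0.00174911  0.21347257] [-0.002  0.011  0.001] 0.041685075575400965
chk 0.0 [ 0.07 -0.17  2.01 -0.09  0.52  1.7 ]
chk 0.0 [ 0.07 -0.09  2.07 -0.13  0.38  1.73]
chk 0.0 [ 0.07 -0.07  2.08 -0.14  0.35  1.75]
T [[-0.3,0.01,0.69],[-0.31,0.01,0.7],[-0.3,0.01,0.69],[-0.49,0,0.49],[-0.49,0,0.48],[0,0,0],[-0.2,0.01,0.2],[0,0,0]]
W [[-0.01,0.04,0],[-0.01,0.03,0.01],[0,0.04,0],[0,0,0],[0,0,0],[0,0,0],[0,0,0],[0,0,0]]
G [-1,-1,-1,-1,-1,-1,-1,-1]
T [[0,0,0]]
W [[0,0,0]]
G [-1]
[(array([0.583, 0.086, 0.159]), 0.68), (array([ 0.616, -0.047,  0.01 ]), 0.63), (array([ 0.611, -0.108,  0.101]), 0.62), (array([ 0.704, -0.296,  0.027]), 0.18)]
```

Emit:
play_rows(
  translation=[
    [-0.3,0.01,0.69],
    [-0.31,0.01,0.7],
    [-0.3,0.01,0.69],
    [-0.49,0,0.49],
    [-0.49,0,0.48],
    [0,0,0],
    [0,0,0],
  ],
  twist=[
    [-0.01,0.04,0],
    [-0.01,0.03,0.01],
    [0,0.04,0],
    [0,0,0],
    [0,0,0],
    [0,0,0],
    [0,0,0],
  ],
  gripper=[-1,-1,-1,-1,-1,-1,-1],
)

```text
time: 30.4
tool_pos: [0.4856, 0.0797, 0.2076]
ee_rot: [-3.141, -0.794, -0.005]
wrist_force: [-0.3, 0.8, -1.6]
width: 0.0417
finger_force: 30.0
```

```bash
python3 -c "
from h import *
T,h=slot(.065,-.02);p,Rm,o=pose(); print(p+.18*Rm[:,2]-T,R.from_matrix(Rm.T@rq(Q45,h)).as_rotvec().round(3),o['wrist_force'])
go([(T+UP*.0635,rq(Q45,h),-1,1)])"
```

```text
[ 0.00552908 -0.00237129  0.08141693] [ 0.003 -0.009 -0.003] [-0.2899035   0.82088261 -1.64370289]
chk 0.0 [ 0.07 -0.07  2.08 -0.14  0.35  1.75]
T [[-0.38,-0.05,0.22],[0,0,0]]
W [[0.03,-0.09,-0.03],[0,0,0]]
G [-1,-1]
```

Emit:
play_rows(
  translation=[
    [-0.2,-0.05,0.1],
    [-0.15,0,0.1],
    [0,0,0],
    [0,0,0],
  ],
  twist=[
    [0.03,-0.09,-0.03],
    [0,0,0],
    [0,0,0],
    [0,0,0],
  ],
  gripper=[-1,-1,-1,-1],
)

```text
time: 30.8
tool_pos: [0.4805, 0.0825, 0.1917]
ee_rot: [-3.141, -0.785, 0.001]
wrist_force: [-0.7, 0.4, -1.8]
width: 0.0416
finger_force: 30.0
```

Emit:
play_rows(
  translation=[
    [-0.05,0,0.05],
    [0,0,0],
    [0,0,0],
  ],
  twist=[
    [0,0,0],
    [0,0,0],
    [0,0,0],
  ],
  gripper=[-1,-1,-1],
)

```text
time: 31.1
tool_pos: [0.4814, 0.0825, 0.1902]
ee_rot: [-3.14, -0.789, 0.001]
wrist_force: [-0.3, 0.7, 3.5]
width: 0.0416
finger_force: 30.0
```

```bash
python3 -c "
from h import *
T,h=slot(.065,-.02);p,Rm,o=pose(); print(p+.18*Rm[:,2]-T,R.from_matrix(Rm.T@rq(Q45,h)).as_rotvec().round(3),o['wrist_force'])"
```

```text
[0.00076986 0.00134475 0.06344149] [-0.002 -0.004  0.001] [-0.32430522  0.69535513  3.45521655]
```

Contact is felt, so I release and retreat.

Emit:
play_rows(
  translation=[
    [0,0,0],
    [0,0,0],
    [0,0,0],
    [0,0,0],
    [0,0,-0.3],
    [0,0,-0.6],
    [0,0,-0.9],
    [0,0,-0.9],
  ],
  twist=[
    [0,0,0],
    [0,0,0],
    [0,0,0],
    [0,0,0],
    [0,0,0],
    [0,0,0],
    [0,0,0],
    [0,0,0],
  ],
  gripper=[0.08,0.08,0.08,0.08,0.08,0.08,0.08,0.08],
)

```text
time: 31.9
tool_pos: [0.4032, 0.0821, 0.2648]
ee_rot: [-3.141, -0.782, 0.001]
wrist_force: [0.3, -0.2, -0.1]
width: 0.0504
finger_force: 0.0
```

Run:
```python
from h import *
c,b=B['B']; b=np.array([*b,0]); c=np.array([*c,0])-.003*b
go([([.46,.2,.26],rp(b,.2),.3,0),(c+UP*.12,rp(b,Q45),1,1)],rate=.98)
```

```text
chk 0.0 [0.27 0.11 1.29 0.05 1.94 1.8 ]
chk 0.0 [0.38 0.86 0.7  0.32 2.32 2.03]
T [[0.49,-0.26,-0.29],[0.45,-0.27,-0.3],[0.44,-0.26,-0.3],[0.4,-0.26,-0.3],[0.38,-0.27,-0.31],[0.35,-0.26,-0.29],[0.32,-0.27,-0.29],[0.29,-0.26,-0.29]]
W [[0.01,-0.89,-0.04],[0.01,-0.9,-0.05],[0.02,-0.89,-0.04],[0.01,-0.89,-0.04],[0.01,-0.89,-0.05],[0.02,-0.9,-0.04],[0.01,-0.89,-0.04],[0.01,-0.89,-0.05]]
G [0.3,0.3,0.3,0.3,0.3,0.3,0.3,0.3]
T [[0.28,-0.27,-0.27],[0.24,-0.27,-0.26],[0.23,-0.27,-0.24],[0.74,-0.53,0.45],[0.78,-0.53,0.42],[0.81,-0.52,0.39],[0.84,-0.53,0.34],[0.86,-0.53,0.31]]
W [[0.01,-0.9,-0.04],[0.02,-0.89,-0.04],[0.01,-0.89,-0.05],[0,-0.84,0],[0,-0.83,0],[0,-0.84,0],[0,-0.84,0],[0,-0.83,0]]
G [0.3,0.3,0.3,1,1,1,1,1]
T [[0.89,-0.53,0.27],[0.9,-0.53,0.22],[0,0,0]]
W [[0,-0.84,0],[0,-0.84,0.01],[0,0,0]]
G [1,1,1]
```

Emit:
play_rows(
  translation=[
    [0.49,-0.26,-0.29],
    [0.45,-0.27,-0.3],
    [0.44,-0.26,-0.3],
    [0.4,-0.26,-0.3],
    [0.38,-0.27,-0.31],
    [0.35,-0.26,-0.29],
    [0.32,-0.27,-0.29],
    [0.29,-0.26,-0.29],
  ],
  twist=[
    [0.01,-0.89,-0.04],
    [0.01,-0.9,-0.05],
    [0.02,-0.89,-0.04],
    [0.01,-0.89,-0.04],
    [0.01,-0.89,-0.05],
    [0.02,-0.9,-0.04],
    [0.01,-0.89,-0.04],
    [0.01,-0.89,-0.05],
  ],
  gripper=[0.3,0.3,0.3,0.3,0.3,0.3,0.3,0.3],
)

```text
time: 32.7
tool_pos: [0.4677, 0.1688, 0.4072]
ee_rot: [3.137, -0.068, 0.038]
wrist_force: [-0.5, -1.0, -0.3]
width: 0.0613
finger_force: 0.0
```

Emit:
play_rows(
  translation=[
    [0.28,-0.27,-0.27],
    [0.24,-0.27,-0.26],
    [0.23,-0.27,-0.24],
    [0.74,-0.53,0.45],
    [0.78,-0.53,0.42],
    [0.81,-0.52,0.39],
    [0.84,-0.53,0.34],
    [0.86,-0.53,0.31],
  ],
  twist=[
    [0.01,-0.9,-0.04],
    [0.02,-0.89,-0.04],
    [0.01,-0.89,-0.05],
    [0,-0.84,0],
    [0,-0.83,0],
    [0,-0.84,0],
    [0,-0.84,0],
    [0,-0.83,0],
  ],
  gripper=[0.3,0.3,0.3,1,1,1,1,1],
)

```text
time: 33.5
tool_pos: [0.6153, 0.3144, 0.3059]
ee_rot: [-3.141, 0.618, 0.05]
wrist_force: [-0.2, 1.0, -0.8]
width: 0.0933
finger_force: 0.0
```

Emit:
play_rows(
  translation=[
    [0.89,-0.53,0.27],
    [0.9,-0.53,0.22],
    [0,0,0],
  ],
  twist=[
    [0,-0.84,0],
    [0,-0.84,0.01],
    [0,0,0],
  ],
  gripper=[1,1,1],
)

```text
time: 33.8
tool_pos: [0.658, 0.36, 0.2286]
ee_rot: [3.13, 0.806, 0.041]
wrist_force: [-0.7, -0.2, -3.4]
width: 0.0938
finger_force: 0.0
```

```bash
python3 -c "
from h import *
save('scene','e0.png')
for n in ['bottle_D','bottle_B','knob']: print(n,[(np.round(d['centre'],3),round(d['score'],2)) for d in robot.spot_point(n,'scene')[:4]])
pick('B')"
```

```text
bottle_D []
bottle_B [(array([0.475, 0.348, 0.02 ]), 0.83)]
knob [(array([ 0.49 , -0.071, -0.001]), 0.77), (array([0.396, 0.154, 0.003]), 0.71)]
chk 0.0 [0.38 0.86 0.7  0.32 2.32 2.03]
chk 0.0 [0.38 0.92 0.77 0.28 2.18 1.97]
chk 0.0 [0.38 0.92 0.77 0.28 2.18 1.97]
chk 0.0 [0.38 0.85 0.68 0.32 2.34 2.03]
T [[0.08,-0.01,0.1],[0.82,0,0.82],[0.82,0,0.82],[0,0,0],[0,0,0],[0,0,0],[0,0,0],[0,0,0]]
W [[-0.01,-0.07,0.01],[0,0,0],[0,0,0],[0,0,0],[0,0,0],[0,0,0],[0,0,0],[0,0,0]]
G [1,1,1,1,-1,-1,-1,-1]
T [[0,0,0],[0,0,0],[0,0,0],[0,0,0],[-0.91,0,-0.91],[-0.91,0,-0.91]]
W [[0,0,0],[0,0,0],[0,0,0],[0,0,0],[0,0,0],[0,0,0]]
G [-1,-1,-1,-1,-1,-1]
```

Emit:
play_rows(
  translation=[
    [0.08,-0.01,0.1],
    [0.82,0,0.82],
    [0.82,0,0.82],
    [0,0,0],
    [0,0,0],
    [0,0,0],
    [0,0,0],
    [0,0,0],
  ],
  twist=[
    [-0.01,-0.07,0.01],
    [0,0,0],
    [0,0,0],
    [0,0,0],
    [0,0,0],
    [0,0,0],
    [0,0,0],
    [0,0,0],
  ],
  gripper=[1,1,1,1,-1,-1,-1,-1],
)

```text
time: 34.8
tool_pos: [0.6562, 0.3586, 0.1531]
ee_rot: [3.141, 0.786, 0.049]
wrist_force: [0.6, -0.1, 0.3]
width: 0.0656
finger_force: 0.0
```

Emit:
play_rows(
  translation=[
    [0,0,0],
    [0,0,0],
    [0,0,0],
    [0,0,0],
    [-0.91,0,-0.91],
    [-0.91,0,-0.91],
    [-0.9,0,-0.4],
  ],
  twist=[
    [0,0,0],
    [0,0,0],
    [0,0,0],
    [0,0,0],
    [0,0,0],
    [0,0,0],
    [0,0,0],
  ],
  gripper=[-1,-1,-1,-1,-1,-1,-1],
)

```text
time: 35.5
tool_pos: [0.6431, 0.3575, 0.2892]
ee_rot: [3.14, 0.788, 0.047]
wrist_force: [-0.3, 0.2, -1.3]
width: 0.0421
finger_force: 30.0
```

```bash
python3 -c "
from h import *
a=cv2.imread('pics/e0.png')[170:300,210:390]; cv2.imwrite('pics/e0z.png',cv2.resize(a,None,fx=3,fy=3))
stand(.135,via=[.49,.30,.24],yaw=3)"
```

```text
w 0.04205347997069626 29.995227456092834
chk 0.0 [0.33 0.66 0.77 0.32 2.45 2.02]
chk 0.0 [ 0.23 -0.28  1.91 -0.18  0.74  1.83]
T [[-0.94,0.63,-0.44],[-0.93,0.62,-0.43],[-0.31,0.23,-0.05],[-0.3,0.23,-0.03],[-0.3,0.22,-0.03],[-0.29,0.23,-0.01],[-0.3,0.23,-0.01],[-0.29,0.23,0.01]]
W [[0,0,0],[0,0,0],[0,0.93,0],[0,0.92,-0.01],[0,0.93,0],[0,0.92,0],[0,0.93,0],[0,0.92,-0.01]]
G [-1,-1,-1,-1,-1,-1,-1,-1]
T [[-0.29,0.22,0.02],[-0.29,0.23,0.03],[-0.29,0.23,0.04],[-0.3,0.23,0.06],[-0.29,0.23,0.06],[-0.31,0.23,0.08],[-0.31,0.22,0.08],[-0.31,0.23,0.1]]
W [[0.01,0.93,0],[0,0.92,0],[0,0.93,-0.01],[0,0.92,0],[0,0.93,0],[0,0.92,-0.01],[0,0.93,0],[0,0.93,0]]
G [-1,-1,-1,-1,-1,-1,-1,-1]
T [[-0.33,0.23,0.1],[-0.33,0.23,0.11],[-0.34,0.23,0.12]]
W [[0,0.92,-0.01],[0,0.93,0],[0,0.92,0]]
G [-1,-1,-1]
```

View pics/e0z.png

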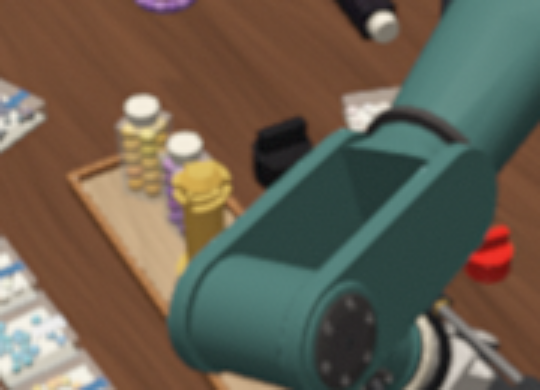

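The arm hides D in this view, while A and C still stand. I carry B on.

Emit:
play_rows(
  translation=[
    [-0.94,0.63,-0.44],
    [-0.93,0.62,-0.43],
    [-0.31,0.23,-0.05],
    [-0.3,0.23,-0.03],
    [-0.3,0.22,-0.03],
    [-0.29,0.23,-0.01],
    [-0.3,0.23,-0.01],
    [-0.29,0.23,0.01],
  ],
  twist=[
    [0,0,0],
    [0,0,0],
    [0,0.93,0],
    [0,0.92,-0.01],
    [0,0.93,0],
    [0,0.92,0],
    [0,0.93,0],
    [0,0.92,-0.01],
  ],
  gripper=[-1,-1,-1,-1,-1,-1,-1,-1],
)

```text
time: 36.3
tool_pos: [0.5625, 0.2489, 0.4062]
ee_rot: [3.141, 0.232, 0.051]
wrist_force: [0.3, 0.3, -0.9]
width: 0.0418
finger_force: 30.0
```

Emit:
play_rows(
  translation=[
    [-0.29,0.22,0.02],
    [-0.29,0.23,0.03],
    [-0.29,0.23,0.04],
    [-0.3,0.23,0.06],
    [-0.29,0.23,0.06],
    [-0.31,0.23,0.08],
    [-0.31,0.22,0.08],
    [-0.31,0.23,0.1],
  ],
  twist=[
    [0.01,0.93,0],
    [0,0.92,0],
    [0,0.93,-0.01],
    [0,0.92,0],
    [0,0.93,0],
    [0,0.92,-0.01],
    [0,0.93,0],
    [0,0.93,0],
  ],
  gripper=[-1,-1,-1,-1,-1,-1,-1,-1],
)

```text
time: 37.1
tool_pos: [0.4761, 0.1716, 0.3785]
ee_rot: [3.141, -0.508, 0.053]
wrist_force: [0.7, -0.2, -2.3]
width: 0.042
finger_force: 30.0
```

Emit:
play_rows(
  translation=[
    [-0.33,0.23,0.1],
    [-0.33,0.23,0.11],
    [-0.34,0.23,0.12],
    [0,0,0],
  ],
  twist=[
    [0,0.92,-0.01],
    [0,0.93,0],
    [0,0.92,0],
    [0,0,0],
  ],
  gripper=[-1,-1,-1,-1],
)

```text
time: 37.5
tool_pos: [0.4504, 0.1421, 0.3408]
ee_rot: [3.139, -0.772, 0.054]
wrist_force: [-0.3, -0.0, -3.1]
width: 0.0417
finger_force: 30.0
```

```bash
python3 -c "
from h import *
im=save('wrist','b3.png');save('scene','b3a.png')
a=cv2.imread('pics/b3a.png')[150:320,200:400]
cv2.imwrite('pics/b3z.png',np.hstack([cv2.resize(im[:,:,::-1],(448,280)),cv2.resize(a,(330,280))]))
down(.135,yaw=3)
for n in ['bottle_D','bottle_B']: print(n,[(np.round(d['centre'],3),round(d['score'],2)) for c in ['wrist','scene'] for d in robot.spot_point(n,c)[:4]])
"
```

```text
G [-0.03157548 -0.00161336  0.21719369] [0.    0.006 0.001] 0.04177641618266706
chk 0.0 [ 0.21 -0.12  1.97 -0.23  0.53  1.88]
chk 0.0 [ 0.21 -0.05  2.03 -0.3   0.4   1.96]
chk 0.0 [ 0.21 -0.03  2.04 -0.32  0.37  1.98]
T [[-0.33,0,0.7],[-0.34,0,0.7],[-0.33,0,0.7],[-0.49,0,0.49],[-0.48,0,0.49],[0,0,0],[-0.21,0,0.2],[0,0,0]]
W [[0,0.02,0],[0,0.02,0.01],[0,0.02,0],[0,0,0],[0,0,0],[0,0,0],[0,0,0],[0,0,0]]
G [-1,-1,-1,-1,-1,-1,-1,-1]
T [[0,0,0]]
W [[0,0,0]]
G [-1]
bottle_D [(array([0.619, 0.084, 0.013]), 0.73)]
bottle_B [(array([0.58 , 0.148, 0.159]), 0.89), (array([0.579, 0.149, 0.16 ]), 0.95)]
```

View pics/b3z.png

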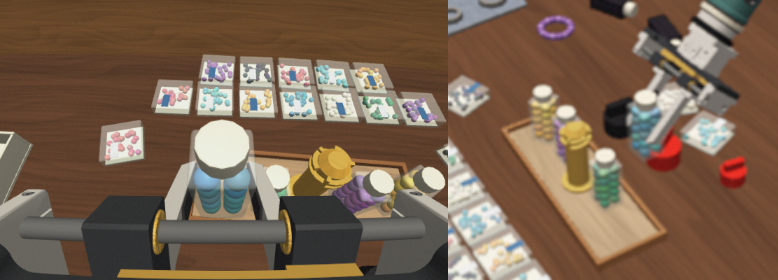

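All three placed bottles stand in the tray: C (543,110), A (567,135) and D (606,175). B hangs upright at (645,115).

Emit:
play_rows(
  translation=[
    [-0.33,0,0.7],
    [-0.34,0,0.7],
    [-0.33,0,0.7],
    [-0.49,0,0.49],
    [-0.48,0,0.49],
    [0,0,0],
    [0,0,0],
  ],
  twist=[
    [0,0.02,0],
    [0,0.02,0.01],
    [0,0.02,0],
    [0,0,0],
    [0,0,0],
    [0,0,0],
    [0,0,0],
  ],
  gripper=[-1,-1,-1,-1,-1,-1,-1],
)

```text
time: 38.5
tool_pos: [0.4853, 0.145, 0.2036]
ee_rot: [3.142, -0.789, 0.053]
wrist_force: [1.1, 0.4, -1.4]
width: 0.0418
finger_force: 30.0
```

```bash
python3 -c "
from h import *
T,h=slot(.135,-.02,3);p,Rm,o=pose(); print(p+.18*Rm[:,2]-T,R.from_matrix(Rm.T@rq(Q45,h)).as_rotvec().round(3),o['wrist_force'])
go([(T+UP*.065,rq(Q45,h),-1,1)])"
```

```text
[0.00224962 0.00053918 0.07675004] [-0.    -0.003  0.   ] [ 1.12536784  0.43797055 -1.39368863]
chk 0.0 [ 0.21 -0.03  2.04 -0.31  0.37  1.98]
T [[-0.23,0.01,0.17],[0,0,0]]
W [[0,-0.03,0],[0,0,0]]
G [-1,-1]
```

Emit:
play_rows(
  translation=[
    [-0.23,0,0.17],
    [0,0,0],
    [0,0,0],
  ],
  twist=[
    [0,-0.03,0],
    [0,0,0],
    [0,0,0],
  ],
  gripper=[-1,-1,-1],
)

```text
time: 38.8
tool_pos: [0.483, 0.1447, 0.1925]
ee_rot: [-3.141, -0.787, 0.053]
wrist_force: [-0.1, -0.1, -2.2]
width: 0.0421
finger_force: 30.0
```

Emit:
play_rows(
  translation=[
    [-0.04,0,0.04],
    [0,0,0],
    [0,0,0],
  ],
  twist=[
    [0,0,0],
    [0,0,0],
    [0,0,0],
  ],
  gripper=[-1,-1,-1],
)

```text
time: 39.1
tool_pos: [0.4829, 0.1446, 0.1897]
ee_rot: [-3.142, -0.786, 0.053]
wrist_force: [-1.2, 0.4, -1.8]
width: 0.042
finger_force: 30.0
```

Emit:
play_rows(
  translation=[
    [-0.04,0,0.04],
    [0,0,0],
    [0,0,0],
  ],
  twist=[
    [0,0,0],
    [0,0,0],
    [0,0,0],
  ],
  gripper=[-1,-1,-1],
)

```text
time: 39.4
tool_pos: [0.4837, 0.1448, 0.1888]
ee_rot: [-3.141, -0.79, 0.053]
wrist_force: [-1.4, -1.2, 3.6]
width: 0.0418
finger_force: 30.0
```

Emit:
play_rows(
  translation=[
    [0,0,0],
    [0,0,0],
    [0,0,0],
    [0,0,0],
    [0,0,-0.3],
    [0,0,-0.6],
    [0,0,-0.9],
    [0,0,-0.9],
  ],
  twist=[
    [0,0,0],
    [0,0,0],
    [0,0,0],
    [0,0,0],
    [0,0,0],
    [0,0,0],
    [0,0,0],
    [0,0,0],
  ],
  gripper=[0.08,0.08,0.08,0.08,0.08,0.08,0.08,0.08],
)

```text
time: 40.2
tool_pos: [0.4057, 0.1404, 0.2635]
ee_rot: [3.141, -0.783, 0.053]
wrist_force: [-0.1, 0.8, 0.9]
width: 0.0508
finger_force: 0.0
```

Run:
```python
from h import *
go([([.40,.10,.30],mk([0,0,-1],[1,0,0]),1,1)],rate=.98)
```

```text
chk 0.0 [ 0.11 -0.22  1.51 -0.    1.85  1.68]
T [[0.5,0.12,-0.64],[0.44,0.11,-0.64],[0.38,0.12,-0.64],[0.31,0.12,-0.63],[0.25,0.13,-0.61],[0.19,0.12,-0.59],[0.13,0.13,-0.56],[0.08,0.13,-0.53]]
W [[-0.03,-0.98,0.06],[-0.02,-0.98,0.06],[-0.03,-0.98,0.07],[-0.02,-0.98,0.06],[-0.03,-0.98,0.06],[-0.02,-0.97,0.06],[-0.03,-0.98,0.06],[-0.02,-0.98,0.07]]
G [1,1,1,1,1,1,1,1]
T [[0,0,0]]
W [[0,0,0]]
G [1]
```

Emit:
play_rows(
  translation=[
    [0.5,0.12,-0.64],
    [0.44,0.11,-0.64],
    [0.38,0.12,-0.64],
    [0.31,0.12,-0.63],
    [0.25,0.13,-0.61],
    [0.19,0.12,-0.59],
    [0.13,0.13,-0.56],
    [0.08,0.13,-0.53],
  ],
  twist=[
    [-0.03,-0.98,0.06],
    [-0.02,-0.98,0.06],
    [-0.03,-0.98,0.07],
    [-0.02,-0.98,0.06],
    [-0.03,-0.98,0.06],
    [-0.02,-0.97,0.06],
    [-0.03,-0.98,0.06],
    [-0.02,-0.98,0.07],
  ],
  gripper=[1,1,1,1,1,1,1,1],
)

```text
time: 41.0
tool_pos: [0.4005, 0.1001, 0.4813]
ee_rot: [-3.141, 0.0, -0.0]
wrist_force: [0.3, 0.2, -0.1]
width: 0.0939
finger_force: 0.0
```

Emit:
play_rows(
  translation=[
    [0.4,0.45,0],
    [0.4,0.45,0],
    [0.4,0.45,0],
    [0,0,0],
    [0,0,0],
  ],
  twist=[
    [0,0,0],
    [0,0,0],
    [0,0,0],
    [0,0,0],
    [0,0,0],
  ],
  gripper=[1,1,1,1,1],
)

```text
time: 41.5
tool_pos: [0.4487, 0.0462, 0.4796]
ee_rot: [-3.141, -0.001, -0.001]
wrist_force: [-0.6, -0.6, -0.3]
width: 0.094
finger_force: 0.0
```

```bash
python3 -c "
from h import *
p,Rm,o=pose(); print(p+.18*Rm[:,2],o['ee_rot'])
m=robot.camera_model('wrist'); np.save('m3.npy',[m],allow_pickle=True)
im=save('wrist','k1.png');sc=save('scene','k1a.png')
a=sc[150:320,200:400,::-1]
cv2.imwrite('pics/k1z.png',np.hstack([cv2.resize(im[:,:,::-1],(480,300)),cv2.resize(a,(318,300))]))
for n in ['knob','knob_bar','bottle_A','bottle_B','bottle_C','bottle_D','post_top']: print(n,[(np.round(d['centre'],3),round(d['score'],2),np.round(proj(c,d['centre'],m if c=='wrist' else None))) for c in ['wrist','scene'] for d in robot.spot_point(n,c)[:3]])
"
```

```text
[0.44886362 0.04643083 0.2996245 ] [-3.14050959e+00 -1.08482532e-03 -9.71499859e-04]
knob [(array([ 0.474,  0.046, -0.003]), 0.83, array([318., 151.])), (array([ 0.398,  0.156, -0.001]), 0.62, array([243., 202.])), (array([ 0.49 , -0.074,  0.003]), 0.57, array([402., 140.])), (array([0.472, 0.041, 0.001]), 0.96, array([330., 245.])), (array([ 0.397,  0.156, -0.002]), 0.8, array([373., 259.])), (array([ 0.493, -0.074,  0.002]), 0.71, array([304., 226.]))]
knob_bar [(array([ 0.493, -0.076,  0.056]), 0.92, array([415., 140.])), (array([0.471, 0.045, 0.061]), 0.6, array([318., 159.])), (array([0.403, 0.154, 0.044]), 0.58, array([237., 207.])), (array([ 0.492, -0.074,  0.058]), 0.97, array([303., 213.])), (array([0.472, 0.044, 0.059]), 0.74, array([331., 232.])), (array([0.397, 0.155, 0.043]), 0.49, array([374., 247.]))]
bottle_A [(array([ 0.616, -0.048,  0.01 ]), 0.8, array([390.,  42.])), (array([ 0.62 , -0.122,  0.012]), 0.73, array([447.,  39.])), (array([ 0.312, -0.469,  0.021]), 0.95, array([288., 147.])), (array([ 0.258, -0.301,  0.024]), 0.9, array([325., 163.])), (array([ 0.614, -0.048,  0.009]), 0.56, array([274., 245.]))]
bottle_B [(array([0.617, 0.152, 0.009]), 0.86, array([236.,  42.])), (array([0.617, 0.15 , 0.014]), 0.79, array([309., 285.]))]
bottle_C [(array([ 0.62 , -0.123,  0.005]), 0.82, array([445.,  41.])), (array([ 0.621, -0.119,  0.01 ]), 0.89, array([261., 232.]))]
bottle_D [(array([0.614, 0.087, 0.012]), 0.82, array([286.,  43.])), (array([ 0.365,  0.04 , -0.004]), 0.54, array([321., 222.])), (array([0.619, 0.08 , 0.014]), 0.86, array([295., 270.])), (array([0.633, 0.013, 0.008]), 0.24, array([279., 259.]))]
post_top [(array([ 0.617, -0.048,  0.01 ]), 0.71, array([389.,  41.])), (array([0.635, 0.013, 0.138]), 0.59, array([275., 226.]))]
```

View pics/k1z.png

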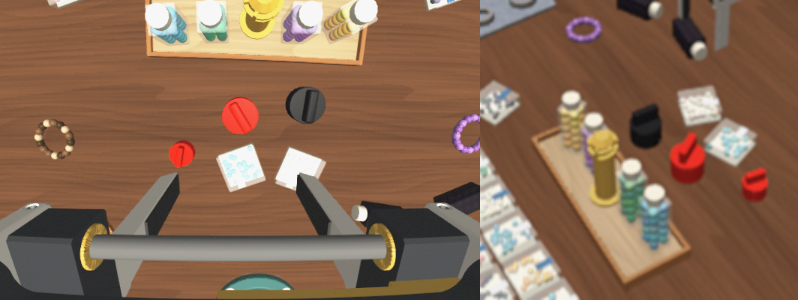

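All four bottles stand upright in the tray. Knob candidates, in full wrist px: large red (318,155), small red (242,205) and black (407,140). The large red one fits, being red and the larger of its colour. I confirm it in a crop.

```bash
python3 -c "
import cv2
a=cv2.imread('pics/k1.png')[110:230,215:445]
a=cv2.resize(a,None,fx=3.4,fy=3.4,interpolation=cv2.INTER_CUBIC); cv2.imwrite('pics/k1c.png',a)"
```

```text
(no output)
```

View pics/k1c.png

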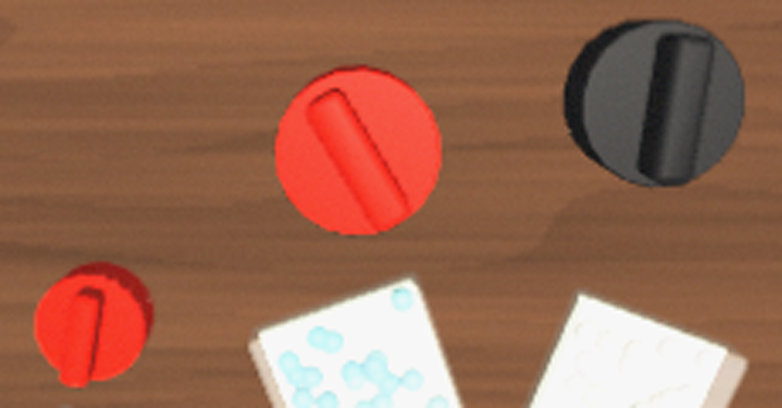

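The crop confirms it: large red at (358,150), small red at (95,320), black at (655,103). Its bar runs from (327,100) to (392,225). Before the pick I take one close look at the post.

```bash
python3 -c "
from h import *
m=np.load('m3.npy',allow_pickle=True)[0]
e=[onz('wrist',(215+u/3.4,110+v/3.4),.066,m) for u,v in [(327,100),(392,225)]]
d=e[0]-e[1]; print(e,np.linalg.norm(d),np.arctan2(d[1],d[0]),(e[0]+e[1])/2)
cc=onz('wrist',(215+358/3.4,110+150/3.4),.038,m);print('cap',cc)
"
```

```text
[array([0.49511384, 0.05340256, 0.066     ]), array([0.4500049 , 0.02988974, 0.066     ])] 0.05086914362426526 0.48049898909946676 [0.47255937 0.04164615 0.066     ]
cap [0.47393426 0.04208577 0.038     ]
```

Emit:
play_rows(
  translation=[
    [0.5,0.2,-0.3],
    [0.5,0.2,-0.3],
    [0.5,0.2,-0.3],
    [0.5,0.2,0],
    [0.4,0,0],
    [0,0,0],
    [0,0,0],
  ],
  twist=[
    [0,0,0],
    [0,0,0],
    [0,0,0],
    [0,0,0],
    [0,0,0],
    [0,0,0],
    [0,0,0],
  ],
  gripper=[1,1,1,1,1,1,1],
)

```text
time: 43.0
tool_pos: [0.5445, 0.0143, 0.5158]
ee_rot: [-3.141, -0.001, -0.0]
wrist_force: [-0.5, 0.5, -0.3]
width: 0.0943
finger_force: 0.0
```

```bash
python3 -c "
from h import *
m=robot.camera_model('wrist'); np.save('m4.npy',[m],allow_pickle=True)
im=save('wrist','p1.png')
u,v=proj('wrist',[.632,.0145,.14],m).astype(int); print(u,v)
print([(np.round(d['centre'],4),round(d['score'],2)) for n in ['post_top','post'] for d in robot.spot_point(n,'wrist')[:2]])
s=60; y0=max(v-s,0)
a=im[y0:v+s,u-s:u+s,::-1]; cv2.imwrite('pics/p1z.png',cv2.resize(a,None,fx=4.5,fy=4.5,interpolation=cv2.INTER_CUBIC)); print(u-s,y0)
"
```

```text
316 103
[(array([0.633 , 0.0145, 0.1394]), 0.61), (array([0.6318, 0.0177, 0.009 ]), 0.89)]
256 43
```

View pics/p1z.png

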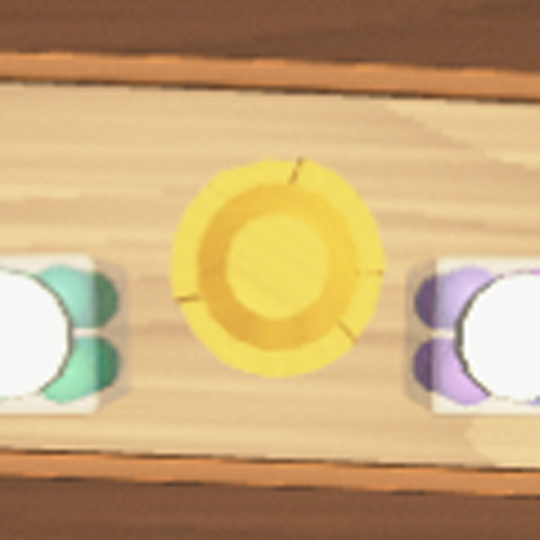

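The post's tip disc is centred at crop (277,264), and the thread ring is clear with D and A on either side.

```bash
python3 -c "
from h import *
m=np.load('m4.npy',allow_pickle=True)[0]
print(onz('wrist',(256+277.5/4.5,43+264/4.5),.14,m), 'ring',onz('wrist',(256+277.5/4.5,43+268/4.5),.128,m))
x=[np.cos(.48),np.sin(.48),0]; Rk=mk([0,0,-1],x); K=np.array([.4725,.0425,0])
go([(K+UP*.16,Rk,.5,1),(K+UP*.062,Rk,.5,1)],rate=.98)
"
```

```text
[0.63354794 0.01356094 0.14      ] ring [0.63301187 0.01353509 0.128     ]
chk 0.0 [-0.03 -0.06  1.65 -0.    1.55  1.06]
chk 0.0 [-0.03  0.01  1.78 -0.    1.35  1.06]
T [[-0.36,-0.14,0.88],[-0.34,-0.17,0.89],[-0.33,-0.21,0.88],[-0.3,-0.23,0.88],[-0.28,-0.27,0.89],[0,0,0],[0,0,0.82],[0,0,0.81]]
W [[0,-0.01,-0.96],[0,0,-0.96],[0,-0.01,-0.96],[0,0,-0.96],[0,-0.01,-0.96],[0,0,0],[0,0,0],[0,0,0]]
G [0.5,0.5,0.5,0.5,0.5,0.5,0.5,0.5]
T [[0,0,0.82],[0,0,0]]
W [[0,0,0],[0,0,0]]
G [0.5,0.5]
```

Emit:
play_rows(
  translation=[
    [-0.36,-0.14,0.88],
    [-0.34,-0.17,0.89],
    [-0.33,-0.21,0.88],
    [-0.3,-0.23,0.88],
    [-0.28,-0.27,0.89],
    [0,0,0],
    [0,0,0],
  ],
  twist=[
    [0,-0.01,-0.96],
    [0,0,-0.96],
    [0,-0.01,-0.96],
    [0,0,-0.96],
    [0,-0.01,-0.96],
    [0,0,0],
    [0,0,0],
  ],
  gripper=[0.5,0.5,0.5,0.5,0.5,0.5,0.5],
)

```text
time: 43.85
tool_pos: [0.4729, 0.0425, 0.3403]
ee_rot: [3.141, -0.0, 0.478]
wrist_force: [0.8, 0.7, 0.8]
width: 0.0703
finger_force: 0.0
```

```bash
python3 -c "
from h import *
p,Rm,o=pose(); print(p+.18*Rm[:,2],o['ee_rot'])
m=robot.camera_model('wrist')
im=save('wrist','k2.png')
print([(np.round(d['centre'],4),round(d['score'],2)) for n in ['knob','knob_bar'] for d in robot.spot_point(n,'wrist')[:3]])
g=((im[:,:,0]>150)&(im[:,:,1]<100)).astype(np.uint8); n,l,st,ce=cv2.connectedComponentsWithStats(g)
for k in np.argsort(-st[1:,4])[:2]+1: print(st[k],ce[k],onz('wrist',(st[k][0]+st[k][2]/2,st[k][1]+st[k][3]/2),.038,m))
x=[np.cos(.48),np.sin(.48),0]; Rk=mk([0,0,-1],x); K=np.array([.4725,.0425,0])
go([(K+UP*.062,Rk,.5,1)],rate=.98)
"
```

```text
[0.47295582 0.04240531 0.1602778 ] [ 3.14103610e+00 -3.25360977e-04  4.78351537e-01]
[(array([ 0.4897, -0.0737,  0.0034]), 0.74), (array([0.3986, 0.1569, 0.0009]), 0.72), (array([ 0.4753,  0.045 , -0.0007]), 0.71), (array([0.3966, 0.1533, 0.0434]), 0.93), (array([ 0.4901, -0.0722,  0.0596]), 0.78), (array([0.4748, 0.0453, 0.0647]), 0.73)]
[ 281  165   71   74 3845] [316.2626788  200.21508453] [0.4716633  0.04153333 0.038     ]
[ 156  188   49   48 1750] [178.50114286 211.87771429] [0.40507973 0.14899119 0.038     ]
chk 0.0 [-0.03  0.01  1.78 -0.    1.35  1.06]
T [[-0.02,-0.01,0.84],[-0.02,-0.02,0.85],[-0.01,-0.01,0.84],[0,0,0]]
W [[0.01,-0.02,0],[0.01,-0.02,-0.01],[0.02,-0.02,0],[0,0,0]]
G [0.5,0.5,0.5,0.5]
```

Emit:
play_rows(
  translation=[
    [-0.02,-0.01,0.84],
    [-0.02,-0.02,0.85],
    [-0.01,-0.01,0.76],
    [0,0,0],
    [0,0,0],
    [0,0,0],
    [0,0,0],
    [0,0,0],
  ],
  twist=[
    [0.01,-0.02,0],
    [0.01,-0.02,-0.01],
    [0.02,-0.02,0],
    [0,0,0],
    [0,0,0],
    [0,0,0],
    [0,0,0],
    [0,0,0],
  ],
  gripper=[0.5,0.5,0.5,0.5,-1,-1,-1,-1],
)

```text
time: 44.8
tool_pos: [0.4709, 0.0428, 0.2432]
ee_rot: [-3.139, 0.004, 0.481]
wrist_force: [-0.6, -0.3, -0.0]
width: 0.0421
finger_force: 0.0
```

Emit:
play_rows(
  translation=[
    [0,0,0],
    [0,0,0],
    [0,0,0],
    [0,0,0],
    [0,0,-0.5],
    [0,0,-1],
    [0,0,-1],
    [0,0,-1],
  ],
  twist=[
    [0,0,0],
    [0,0,0],
    [0,0,0],
    [0,0,0],
    [0,0,0],
    [0,0,0],
    [0,0,0],
    [0,0,0],
  ],
  gripper=[-1,-1,-1,-1,-1,-1,-1,-1],
)

```text
time: 45.6
tool_pos: [0.471, 0.0428, 0.382]
ee_rot: [-3.136, 0.008, 0.481]
wrist_force: [1.6, -0.1, -1.7]
width: 0.0154
finger_force: 29.8
```

```bash
python3 -c "
from h import *
p,Rm,o=pose(); print(p+.18*Rm[:,2],o['width'],o['finger_force'],o['wrist_force'])
a=.9; Rk=mk([0,0,-1],[np.cos(a),np.sin(a),0]); P=np.array([.633,.0138,0])
go([([.50,.04,.26],Rk,-1,0),(P+UP*.26,Rk,-1,1)],rate=.9)
save('scene','k3.png')
print([(np.round(d['centre'],4),round(d['score'],2)) for n in ['knob','knob_bar'] for d in robot.spot_point(n,'scene')[:3]])
"
```

```text
[0.46925526 0.04300057 0.20204945] 0.015419428436876093 29.81464594602585 [ 1.59702018 -0.12349837 -1.68839976]
chk 0.0 [-0.03 -0.03  1.42  0.    1.75  0.64]
chk 0.0 [-0.07  0.27  1.09  0.    1.78  0.6 ]
T [[0.12,0.08,-0.29],[0.11,0.08,-0.29],[0.11,0.1,-0.29],[0.1,0.11,-0.29],[0.08,0.12,-0.29],[0.39,0.75,0],[0.39,0.75,0],[0.39,0.76,0]]
W [[-0.01,0.01,-0.84],[-0.02,0.02,-0.84],[-0.01,0.01,-0.83],[-0.01,0.01,-0.84],[-0.02,0.02,-0.84],[0,0,0],[0,0,0],[0,0,0]]
G [-1,-1,-1,-1,-1,-1,-1,-1]
T [[0.39,0.75,0],[0,0,0]]
W [[0,0,0],[0,0,0]]
G [-1,-1]
[(array([0.4695, 0.0462, 0.1404]), 0.97), (array([ 4.934e-01, -7.440e-02, -3.000e-04]), 0.81), (array([0.3983, 0.1541, 0.001 ]), 0.77), (array([0.4712, 0.0463, 0.2024]), 0.86), (array([ 0.4877, -0.0749,  0.0572]), 0.82), (array([ 0.6106, -0.0495,  0.0097]), 0.56)]
```

Emit:
play_rows(
  translation=[
    [0.12,0.08,-0.29],
    [0.11,0.08,-0.29],
    [0.11,0.1,-0.29],
    [0.1,0.11,-0.29],
    [0.08,0.12,-0.29],
    [0.39,0.75,0],
    [0.39,0.75,0],
    [0.39,0.76,0],
  ],
  twist=[
    [-0.01,0.01,-0.84],
    [-0.02,0.02,-0.84],
    [-0.01,0.01,-0.83],
    [-0.01,0.01,-0.84],
    [-0.02,0.02,-0.84],
    [0,0,0],
    [0,0,0],
    [0,0,0],
  ],
  gripper=[-1,-1,-1,-1,-1,-1,-1,-1],
)

```text
time: 46.55
tool_pos: [0.6011, 0.02, 0.4366]
ee_rot: [-3.139, 0.001, 0.9]
wrist_force: [-0.1, 0.1, -0.7]
width: 0.016
finger_force: 29.8
```

Emit:
play_rows(
  translation=[
    [0.39,0.75,0],
    [0,0,0],
    [0,0,0],
  ],
  twist=[
    [0,0,0],
    [0,0,0],
    [0,0,0],
  ],
  gripper=[-1,-1,-1],
)

```text
time: 46.85
tool_pos: [0.6338, 0.0136, 0.4358]
ee_rot: [-3.137, 0.003, 0.9]
wrist_force: [-0.9, 0.2, -1.4]
width: 0.0157
finger_force: 29.8
```

```bash
python3 -c "
from h import *
p,Rm,o=pose(); print(p+.18*Rm[:,2],o['width'],o['finger_force'],o['wrist_force'],o['ee_rot'])
save('scene','k4.png');save('side','k4b.png');save('wrist','k4c.png')
print([(np.round(d['centre'],4),round(d['score'],2)) for c in ['scene','side','wrist'] for n in ['knob','knob_bar'] for d in robot.spot_point(n,c)[:3] if d['centre'][2]>.1])
a=.9; Rk=mk([0,0,-1],[np.cos(a),np.sin(a),0]); P=np.array([.633,.0138,0])
go([(P+UP*.20,Rk,-1,1)],rate=.5)
"
```

```text
[0.63298156 0.01368747 0.25576407] 0.015702791974089077 29.814687073230743 [-0.86733946  0.15106571 -1.3538828 ] [-3.13749085e+00  2.57906117e-03  8.99648403e-01]
[(array([0.6355, 0.0152, 0.1948]), 0.85), (array([0.6342, 0.0182, 0.2539]), 0.61), (array([0.6337, 0.0204, 0.1946]), 0.78), (array([0.6349, 0.0167, 0.254 ]), 0.55), (array([0.6347, 0.0198, 0.1931]), 0.52), (array([0.634 , 0.0179, 0.2593]), 0.57)]
chk 0.0 [-0.07  0.28  1.2  -0.    1.67  0.6 ]
T [[0,0,0.38],[0,0,0.38],[0,0,0.37],[0,0,0.38],[0,0,0]]
W [[0.01,0,0],[0,-0.01,0],[0.01,0,0],[0.01,-0.01,0],[0,0,0]]
G [-1,-1,-1,-1,-1]
```

Emit:
play_rows(
  translation=[
    [-0.06,0,0.38],
    [0,0,0.38],
    [0,0,0.37],
    [0,0,0.25],
    [0,0,0],
    [0,0,0],
  ],
  twist=[
    [0.01,0,0],
    [0,-0.01,0],
    [0.01,0,0],
    [0.01,-0.01,0],
    [0,0,0],
    [0,0,0],
  ],
  gripper=[-1,-1,-1,-1,-1,-1],
)

```text
time: 47.9
tool_pos: [0.632, 0.0119, 0.3841]
ee_rot: [-3.14, 0.001, 0.9]
wrist_force: [-0.8, 0.1, -1.4]
width: 0.0157
finger_force: 29.8
```

Emit:
play_rows(
  translation=[
    [0,0,0.08],
    [0,0,0],
    [0,0,0.08],
    [0,0,0],
    [0,0,0],
  ],
  twist=[
    [0,0,0],
    [0,0,0],
    [0,0,0],
    [0,0,0],
    [0,0,0],
  ],
  gripper=[-1,-1,-1,-1,-1],
)

```text
time: 48.4
tool_pos: [0.6319, 0.0119, 0.378]
ee_rot: [-3.14, 0.001, 0.9]
wrist_force: [-0.0, 0.9, -2.1]
width: 0.0155
finger_force: 29.8
```

Emit:
play_rows(
  translation=[
    [0,0,0.08],
    [0,0,0],
    [0,0,0.08],
    [0,0,0],
  ],
  twist=[
    [0,0,0],
    [0,0,0],
    [0,0,0],
    [0,0,0],
  ],
  gripper=[-1,-1,-1,-1],
)

```text
time: 48.8
tool_pos: [0.6318, 0.0118, 0.3709]
ee_rot: [-3.139, 0.001, 0.9]
wrist_force: [-0.6, -0.1, -1.4]
width: 0.0161
finger_force: 29.8
```

Emit:
play_rows(
  translation=[
    [0,0,0.06],
    [0,0,0],
    [0,0,0],
  ],
  twist=[
    [0,0,0],
    [0,0,0],
    [0,0,0],
  ],
  gripper=[-1,-1,-1],
)

```text
time: 49.1
tool_pos: [0.6319, 0.0119, 0.3691]
ee_rot: [-3.14, 0.001, 0.9]
wrist_force: [0.6, -0.3, -1.5]
width: 0.0158
finger_force: 29.8
```

Emit:
play_rows(
  translation=[
    [0,0,0.05],
    [0,0,0],
    [0,0,0],
  ],
  twist=[
    [0,0,0],
    [0,0,0],
    [0,0,0],
  ],
  gripper=[-1,-1,-1],
)

```text
time: 49.4
tool_pos: [0.6319, 0.0118, 0.3671]
ee_rot: [-3.14, 0.001, 0.9]
wrist_force: [0.3, 0.2, -1.5]
width: 0.0158
finger_force: 29.8
```

Emit:
play_rows(
  translation=[
    [0,0,0.05],
    [0,0,0],
    [0,0,0],
  ],
  twist=[
    [0,0,0],
    [0,0,0],
    [0,0,0],
  ],
  gripper=[-1,-1,-1],
)

```text
time: 49.7
tool_pos: [0.6319, 0.0119, 0.3651]
ee_rot: [-3.14, 0.001, 0.9]
wrist_force: [0.5, -1.1, -1.4]
width: 0.0159
finger_force: 29.8
```

Emit:
play_rows(
  translation=[
    [0,0,0.05],
    [0,0,0],
    [0,0,0],
  ],
  twist=[
    [0,0,0],
    [0,0,0],
    [0,0,0],
  ],
  gripper=[-1,-1,-1],
)

```text
time: 50.0
tool_pos: [0.6319, 0.0118, 0.3638]
ee_rot: [-3.141, 0.0, 0.9]
wrist_force: [-0.1, 0.9, 1.4]
width: 0.016
finger_force: 29.8
```

Emit:
play_rows(
  translation=[
    [0,0,0],
    [0,0,0],
    [0,0,-0.08],
    [0,0,-0.08],
    [0,0,0],
  ],
  twist=[
    [0,0,0],
    [0,0,0],
    [0,0,0],
    [0,0,0],
    [0,0,0],
  ],
  gripper=[-0.6,-0.6,-0.6,-0.6,-0.6],
)

```text
time: 50.5
tool_pos: [0.632, 0.0118, 0.3705]
ee_rot: [-3.142, -0.0, 0.9]
wrist_force: [0.5, 0.2, -0.4]
width: 0.0186
finger_force: 0.0
```

```bash
cat >> h.py <<'E'
def kz(tag):
    p,Rm,o=pose(); print('G',(p+.18*Rm[:,2]).round(4),'yaw',round(o['ee_rot'][2],3),'w',round(o['width'],4),'j6',round(o['joint_positions'][5],2),'tq',np.round(o['wrist_torque'],2))
    for c in ['scene','side','wrist']:
        im=save(c,f'{tag}_{c}.png'); L=[]
        for n,off in [('knob',0),('knob_bar',.06)]:
            L+=[(np.array(d['centre'])-[.633,.0138,off+.01]).round(4) for d in robot.spot_point(n,c) if d['centre'][2]>.05 and np.hypot(d['centre'][0]-.633,d['centre'][1]-.014)<.03][:1]
        u,v=proj(c,[.633,.014,.15]); s=im[max(0,int(v)-60):int(v)+60,max(0,int(u)-50):int(u)+50].astype(int)
        g=(s[:,:,0]>110)&(s[:,:,1]<70)&(s[:,:,2]<80); y,x=np.nonzero(g)
        print(c,L,'red rows',(np.percentile(y,[1,50,99])+max(0,int(v)-60)).round(1) if len(y) else None, len(y))
E
python3 -c "
from h import *
kz('s0')"
```

```text
G [0.632  0.0119 0.1905] yaw 0.9 w 0.0186 j6 0.6 tq [-0.04  0.14 -0.03]
scene [array([0.0015, 0.0002, 0.1134])] red rows [208. 226. 238.] 484
side [array([-0.0011,  0.003 ,  0.1074]), array([0.0027, 0.0018, 0.1122])] red rows None 0
wrist [array([0.0039, 0.002 , 0.1103]), array([0.001 , 0.0019, 0.1169])] red rows [184. 224. 286.] 5887
```

Resting on the thread at about 112 mm. Now I turn it anticlockwise.

Emit:
play_rows(
  translation=[
    [0,0,0],
    [0,0,0],
    [0,0,0],
    [0,0,0],
    [0,0,0],
    [0,0,0],
    [0,0,0],
    [0,0,0],
  ],
  twist=[
    [0,0,-0.7],
    [0,0,-0.7],
    [0,0,-0.7],
    [0,0,-0.7],
    [0,0,-0.7],
    [0,0,-0.7],
    [0,0,-0.7],
    [0,0,0],
  ],
  gripper=[-0.6,-0.6,-0.6,-0.6,-0.6,-0.6,-0.6,-0.6],
)

```text
time: 51.75
tool_pos: [0.632, 0.0118, 0.3704]
ee_rot: [3.142, 0.0, 1.39]
wrist_force: [0.7, 0.9, 1.2]
width: 0.0187
finger_force: 0.6
```

```bash
python3 -c "
from h import *
kz('s1')"
```

```text
G [0.632  0.0118 0.1904] yaw 1.39 w 0.0187 j6 0.11 tq [-0.15  0.   -0.03]
scene [array([0.0011, 0.0009, 0.1144]), array([-0.0012,  0.0048,  0.1115])] red rows [207.8 226.  237. ] 484
side [array([0.001 , 0.0054, 0.1103]), array([0.0012, 0.0011, 0.1122])] red rows None 0
wrist [array([0.0032, 0.0007, 0.1127]), array([-0.0006,  0.0012,  0.1135])] red rows [185. 224. 286.] 5803
```

Emit:
play_rows(
  translation=[
    [0,0,0],
    [0,0,0],
    [0,0,0],
    [0,0,0],
    [0,0,0],
    [0,0,0],
    [0,0,0],
    [0,0,0],
  ],
  twist=[
    [0,0,-0.7],
    [0,0,-0.7],
    [0,0,-0.7],
    [0,0,-0.7],
    [0,0,-0.7],
    [0,0,-0.7],
    [0,0,-0.7],
    [0,0,0],
  ],
  gripper=[-0.6,-0.6,-0.6,-0.6,-0.6,-0.6,-0.6,-0.6],
)

```text
time: 53.0
tool_pos: [0.632, 0.0118, 0.371]
ee_rot: [3.141, 0.0, 1.88]
wrist_force: [0.6, 0.1, 2.0]
width: 0.0188
finger_force: 1.4
```

```bash
python3 -c "
from h import *
kz('s2')"
```

```text
G [0.6321 0.0118 0.191 ] yaw 1.88 w 0.0188 j6 -0.38 tq [-0.07 -0.03 -0.03]
scene [array([-0.0025,  0.0048,  0.1175]), array([-0.0027,  0.0039,  0.114 ])] red rows [210.5 226.  237. ] 450
side [array([0.0019, 0.0043, 0.1108]), array([-1.000e-04,  2.900e-03,  1.126e-01])] red rows None 0
wrist [array([0.0006, 0.0028, 0.1157]), array([-0.0006,  0.0013,  0.1196])] red rows [186. 225. 286.] 5816
```

Emit:
play_rows(
  translation=[
    [0,0,-0.05],
    [0,0,0],
    [0,0,0],
    [0,0,0],
    [0,0,0],
    [0,0,0],
  ],
  twist=[
    [0,0,-0.7],
    [0,0,-0.7],
    [0,0,-0.7],
    [0,0,-0.7],
    [0,0,0],
    [0,0,0],
  ],
  gripper=[-0.6,-0.6,-0.6,-0.6,-0.6,-0.6],
)

```text
time: 54.05
tool_pos: [0.6318, 0.0119, 0.3707]
ee_rot: [-3.139, -0.002, 2.158]
wrist_force: [0.3, 0.2, -0.0]
width: 0.0189
finger_force: 0.1
```

```bash
python3 -c "
from h import *
kz('s3')"
```

```text
G [0.6311 0.012  0.1907] yaw 2.158 w 0.0189 j6 -0.66 tq [0.04 0.02 0.01]
scene [array([-0.0012,  0.0022,  0.1038]), array([-0.0045,  0.0041,  0.106 ])] red rows [215. 228. 240.] 483
side [array([0.0007, 0.0017, 0.1053])] red rows None 0
wrist [array([0.0006, 0.0026, 0.1085]), array([-0.0023,  0.001 ,  0.1056])] red rows [184. 222. 283.] 5638
```

The knob has dropped to about 105 mm. I lower the fingers a little and screw clockwise.

Emit:
play_rows(
  translation=[
    [0,0,0.14],
    [0,0,0.14],
    [0,0,0],
    [0,0,0],
    [0,0,0],
    [0,0,0],
    [0,0,0],
    [0,0,0],
  ],
  twist=[
    [0,0,0],
    [0,0,0],
    [0,0,0.7],
    [0,0,0.7],
    [0,0,0.7],
    [0,0,0.7],
    [0,0,0.7],
    [0,0,0.7],
  ],
  gripper=[-0.6,-0.6,-0.6,-0.6,-0.6,-0.6,-0.6,-0.6],
)

```text
time: 55.3
tool_pos: [0.6318, 0.0118, 0.3593]
ee_rot: [-3.139, -0.001, 1.737]
wrist_force: [0.8, 0.0, -0.6]
width: 0.0192
finger_force: 0.5
```

Emit:
play_rows(
  translation=[
    [0,0,0],
    [0,0,0],
    [0,0,0],
    [0,0,0],
    [0,0,0],
    [0,0,0],
    [0,0,0],
    [0,0,0],
  ],
  twist=[
    [0,0,0.7],
    [0,0,0.7],
    [0,0,0.7],
    [0,0,0.7],
    [0,0,0.7],
    [0,0,0.7],
    [0,0,0.7],
    [0,0,0],
  ],
  gripper=[-0.6,-0.6,-0.6,-0.6,-0.6,-0.6,-0.6,-0.6],
)

```text
time: 56.1
tool_pos: [0.6317, 0.0118, 0.3595]
ee_rot: [-3.139, 0.001, 1.25]
wrist_force: [-0.6, 0.8, -0.7]
width: 0.0191
finger_force: 0.1
```

```bash
python3 -c "
from h import *
kz('s4')"
```

```text
G [0.6312 0.0118 0.1795] yaw 1.25 w 0.0191 j6 0.25 tq [-0.02  0.08 -0.02]
scene [array([-0.003 ,  0.    ,  0.1006])] red rows [211.  228.5 240. ] 486
side [array([-0.0015,  0.005 ,  0.0978]), array([0.0007, 0.0009, 0.1013])] red rows None 0
wrist [array([ 0.0024, -0.0025,  0.103 ]), array([-0.0013,  0.0004,  0.1053])] red rows [188. 226. 290.] 5661
```

Emit:
play_rows(
  translation=[
    [0,0,0],
    [0,0,0],
    [0,0,0],
    [0,0,0],
    [0,0,0],
    [0,0,0],
  ],
  twist=[
    [0,0,0.7],
    [0,0,0.7],
    [0,0,0.7],
    [0,0,0.7],
    [0,0,0.5],
    [0,0,0],
  ],
  gripper=[-0.6,-0.6,-0.6,-0.6,-0.6,-0.6],
)

```text
time: 57.15
tool_pos: [0.6319, 0.0118, 0.3604]
ee_rot: [-3.141, 0.001, 0.92]
wrist_force: [-0.6, 0.2, 0.2]
width: 0.019
finger_force: 0.0
```

```bash
python3 -c "
from h import *
kz('s5')"
```

```text
G [0.6317 0.0118 0.1804] yaw 0.92 w 0.019 j6 0.58 tq [-0.05  0.12 -0.04]
scene [array([-0.0019, -0.0003,  0.0996]), array([-0.003 ,  0.0029,  0.0993])] red rows [211. 229. 241.] 492
side [array([-0.004 ,  0.0027,  0.0953]), array([ 0.0004, -0.0008,  0.1036])] red rows None 0
wrist [array([ 0.0035, -0.0016,  0.1028]), array([0.0025, 0.0008, 0.1011])] red rows [187. 225. 289.] 5673
```

Emit:
play_rows(
  translation=[
    [0,0,0],
    [0,0,0],
    [0,0,0],
    [0,0,0],
  ],
  twist=[
    [0,0,0.5],
    [0,0,0.5],
    [0,0,0.5],
    [0,0,0],
  ],
  gripper=[-0.6,-0.6,-0.6,-0.6],
)

```text
time: 58.0
tool_pos: [0.6319, 0.0118, 0.3603]
ee_rot: [-3.14, 0.001, 0.77]
wrist_force: [0.1, 0.1, -0.5]
width: 0.0189
finger_force: 0.0
```

```bash
python3 -c "
from h import *
o=robot.get_obs();print(o['wrist_torque'],o['wrist_force'],o['ee_rot'],o['finger_force'])"
```

```text
[-0.06020819  0.10053874  0.05729969] [ 0.12562704  0.08249832 -0.46428951] [-3.14034346e+00  1.09044498e-03  7.70113583e-01] 0.028125616254328634
```

Emit:
play_rows(
  translation=[
    [0,0,0],
    [0,0,0],
    [0,0,0],
    [0,0,0],
  ],
  twist=[
    [0,0,0.5],
    [0,0,0.5],
    [0,0,0.5],
    [0,0,0],
  ],
  gripper=[-0.6,-0.6,-0.6,-0.6],
)

```text
time: 58.4
tool_pos: [0.6318, 0.0119, 0.3602]
ee_rot: [-3.14, 0.001, 0.621]
wrist_force: [0.1, 1.0, -0.7]
width: 0.0188
finger_force: 0.8
```

```bash
python3 -c "
from h import *
kz('s6');o=robot.get_obs();print(o['wrist_torque'],o['wrist_force'],o['ee_rot'],o['finger_force'])"
```

```text
G [0.6315 0.012  0.1802] yaw 0.621 w 0.0188 j6 0.88 tq [0.01 0.19 0.05]
scene [array([ 0.0006, -0.0022,  0.1013]), array([-0.0019,  0.0016,  0.0939])] red rows [212. 229. 241.] 477
side [array([-0.0012,  0.0036,  0.0965]), array([0.0001, 0.0032, 0.0991])] red rows None 0
wrist [array([ 0.0036, -0.0019,  0.0991]), array([ 0.    , -0.0018,  0.0997])] red rows [186. 225. 289.] 5694
[-0.03491903  0.09537984  0.07261676] [-0.46398174  0.91392707 -1.21756265] [-3.14050316e+00  1.20897689e-03  6.20137105e-01] 0.9617236425401643
```

Emit:
play_rows(
  translation=[
    [0,0,0],
    [0,0,0],
    [0,0,0],
  ],
  twist=[
    [0,0,0.5],
    [0,0,0.5],
    [0,0,0],
  ],
  gripper=[-0.6,-0.6,-0.6],
)

```text
time: 59.15
tool_pos: [0.6319, 0.012, 0.3603]
ee_rot: [-3.14, 0.001, 0.521]
wrist_force: [-0.8, -0.1, -0.7]
width: 0.019
finger_force: 15.5
```

```bash
python3 -c "
from h import *
o=robot.get_obs();print(o['wrist_torque'],o['wrist_force'],o['ee_rot'],o['finger_force'])"
```

```text
[0.04484082 0.17393513 0.50872978] [-0.75227931 -0.07155537 -0.74470974] [-3.14038528e+00  1.43889233e-03  5.21288498e-01] 15.457298504188657
```

Emit:
play_rows(
  translation=[
    [0,0,0],
    [0,0,0],
    [0,0,0],
  ],
  twist=[
    [0,0,0.5],
    [0,0,0.5],
    [0,0,0],
  ],
  gripper=[-0.6,-0.6,-0.6],
)

```text
time: 59.45
tool_pos: [0.632, 0.0123, 0.3603]
ee_rot: [-3.14, 0.001, 0.423]
wrist_force: [1.2, 2.0, -0.6]
width: 0.0196
finger_force: 36.6
```

```bash
python3 -c "
from h import *
kz('s7');o=robot.get_obs();print(o['wrist_torque'],o['wrist_force'],o['ee_rot'],o['finger_force'])"
```

```text
G [0.6318 0.0125 0.1803] yaw 0.423 w 0.0196 j6 1.08 tq [0.24 0.06 0.93]
scene [array([-0.0012,  0.0015,  0.0987]), array([-0.0037,  0.0041,  0.0998])] red rows [214. 230. 241.] 457
side [array([0.0007, 0.0066, 0.0975]), array([0.0007, 0.0004, 0.0986])] red rows None 0
wrist [array([ 1.600e-03, -1.000e-04,  1.025e-01]), array([ 0.0024, -0.0002,  0.103 ])] red rows [186. 225. 288.] 5599
[ 0.62779505 -0.04103484  0.99241646] [ 0.60507833  3.33412412 -2.4494814 ] [-3.14016392e+00  6.98415869e-04  4.20714037e-01] 37.10541751293931
```

A firm stop is felt. I back off within the play, open and lift away.

Emit:
play_rows(
  translation=[
    [0,0,0],
    [0,0,0],
    [0,0,0],
    [0,0,0],
    [0,0,0],
    [0,0,-0.3],
    [0,0,-0.9],
    [0,0,-0.9],
  ],
  twist=[
    [0,0,-0.7],
    [0,0,-0.7],
    [0,0,0],
    [0,0,0],
    [0,0,0],
    [0,0,0],
    [0,0,0],
    [0,0,0],
  ],
  gripper=[-0.5,-0.3,-0.1,0,0,0,0,0],
)

```text
time: 60.7
tool_pos: [0.6318, 0.0118, 0.4452]
ee_rot: [-3.14, 0.003, 0.559]
wrist_force: [1.2, -0.4, 1.2]
width: 0.0468
finger_force: 0.0
```

Emit:
play_rows(
  translation=[
    [-0.6,0,-0.8],
    [-0.9,0,-0.5],
    [-0.9,0,0],
    [-0.9,0,0],
    [-0.9,0,0],
    [0,0,0],
    [0,0,0],
    [0,0,0],
  ],
  twist=[
    [0,0,0],
    [0,0,0],
    [0,0,0],
    [0,0,0],
    [0,0,0],
    [0,0,0],
    [0,0,0],
    [0,0,0],
  ],
  gripper=[0,0,0,0,0,0,0,0],
)

```text
time: 61.5
tool_pos: [0.4902, -0.0771, 0.4971]
ee_rot: [-3.141, 0.0, 0.56]
wrist_force: [-1.1, 0.0, -0.6]
width: 0.0475
finger_force: 0.0
```

```bash
python3 -c "
from h import *
kz('s8')
for n in 'ABCD': print(n,[np.round(d['centre'],3) for c in ['scene','side'] for d in robot.spot_point('bottle_'+n,c)[:2]])
a=cv2.imread('pics/s8_scene.png')[150:320,200:400];b=cv2.imread('pics/s8_side.png')[110:260,290:450]
cv2.imwrite('pics/s8z.png',np.hstack([cv2.resize(a,(400,340)),cv2.resize(b,(363,340))]))
"
```

```text
G [ 0.4902 -0.077   0.3171] yaw 0.56 w 0.0475 j6 0.74 tq [-0.03  0.12  0.02]
scene [array([-0.0029,  0.0005,  0.0977]), array([-0.0011,  0.001 ,  0.0975])] red rows [211. 228. 241.] 519
side [array([0.0024, 0.0011, 0.0979])] red rows None 0
wrist [array([0.    , 0.0005, 0.1017]), array([-0.0031,  0.0034,  0.1007])] red rows [ 0. 34. 53.] 878
A [array([ 0.257, -0.303,  0.022]), array([ 0.309, -0.47 ,  0.021]), array([ 0.254, -0.298,  0.02 ]), array([ 0.615, -0.049,  0.009])]
B [array([0.614, 0.148, 0.009]), array([0.61 , 0.149, 0.011]), array([ 0.361, -0.073, -0.002])]
C [array([ 0.62, -0.12,  0.01]), array([ 0.624, -0.119,  0.01 ])]
D [array([0.619, 0.082, 0.011]), array([0.614, 0.083, 0.004])]
```

View pics/s8z.png

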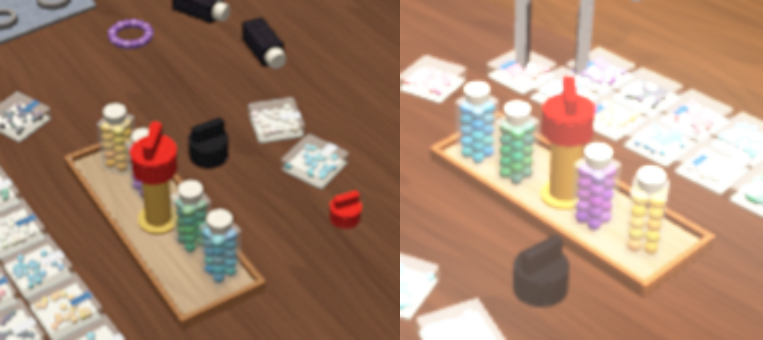

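The knob sits level and home on the post at scene (153,165), with all four bottles upright in the tray and the arm clear. I hand in the job.

```bash
python3 -c "
from bench import robot
print(robot.close_job())"
```

```text
the job is handed in; nothing more can be done
None
```

The job is handed in: all four bottles stand upright in the tray and the red knob is screwed to its firm stop on the post (about 99 mm), with the arm clear; no verdict was returned.

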